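# Make up an axle-nut kit and a shackle kit on their kit boards

## Task

Make up two kits of spares from the loose stock on the table. The axle-nut kit goes on the square plywood board with the upright stud, in the order in which it is fitted: the plain steel sleeve over the stud down onto the board, and the big hex nut over the stud on top of the sleeve. The shackle kit goes on the longer board: stand the black rubber bush in the wide shallow pocket and the steel pin upright in the narrower deep hole; leave the coil spring, the bearing and the jar where they are.

Things in the scene. Friction and masses are not known exactly. Their poses are not given: they have to be found in the camera images.
- stud_board: Square plywood kit board, 66 x 66 mm, 24 mm thick, fixed on the table. Origin at the centre of its underside. From its middle rises an upright threaded steel stud, 10 mm thick with a pointed tip, 67 mm above the board's top (tip 91 mm above the table). Fixed gear shafts about 0.2 m tall stand to the right (-y) of the boards: carry things above them.
- hole_board: Longer plywood kit board, 66 (its x) by 110 mm (its y), 24 mm thick, fixed on the table. Origin at the centre of its underside. At (0, -23 mm) a round shallow pocket 52 mm wide, 8 mm deep (floor 16 mm above the table); at (0, +28 mm) a round deep hole 38 mm wide, 18 mm deep (floor 6 mm above the table).
- sleeve: Plain bright steel distance sleeve, a smooth round tube standing on end: 48 mm outside, bore 24 mm, 30 mm high. Origin at the centre of its underside.
- nut: Big used hexagon nut lying flat: 46 mm across flats, 52 mm across corners, 23 mm high, clear bore about 18 mm. Origin at the centre of its underside. Its x axis is square to a pair of flats and within 0.25 rad of world x at the start. Fixed scrap up to 30 mm high lies about the stock; fingers closing along world x clear it.
- bush: Black rubber bush standing on end, two bulges with a waist between: 40 mm across the bulges, 50 mm high, widest about 12 and 38 mm up. Origin at the centre of its underside.
- pin: Plain round steel shackle pin standing upright, 28 mm diameter, 90 mm high. Origin at the centre of its underside.
- bearing: Ball bearing lying flat, 72 mm across, 19 mm high; not wanted, to be left alone. Origin at the centre of its underside.
- spring: Coil spring standing on end, 44 mm across, 50 mm high; not wanted, to be left alone. Origin at the centre of its underside.
- jar: Jar with a black lid, 49 mm across, 90 mm high; not wanted, to be left alone. Origin at the centre of its underside.

How it is judged:
At the end, for the whole second after the job is handed in: Sleeve on the stud board round the stud, nut flat on the sleeve; on the longer board the bush on the pocket's floor and the pin on the floor of the deep hole. Each within 10 mm of its station, 4 mm of its seated height (pin 5), 0.15 rad of upright, at rest (x of sleeve in the frame of stud_board between -0.01 and 0.01 m and y of sleeve in the frame of stud_board between -0.01 and 0.01 m and z of sleeve in the frame of stud_board between 0.02 and 0.028 m and angle between each of sleeve, nut, bush, pin's own z axis and vertical below 0.15 rad and linear speed of each of sleeve, nut, bush, pin below 0.02 m/s and angular speed of each of sleeve, nut, bush, pin below 0.2 rad/s and x of nut in the frame of stud_board between -0.01 and 0.01 m and y of nut in the frame of stud_board between -0.01 and 0.01 m and z of nut in the frame of stud_board between 0.05 and 0.058 m and x of bush in the frame of hole_board between -0.01 and 0.01 m and y of bush in the frame of hole_board between -0.033 and -0.013 m and z of bush in the frame of hole_board between 0.012 and 0.02 m and x of pin in the frame of hole_board between -0.01 and 0.01 m and y of pin in the frame of hole_board between 0.018 and 0.038 m and z of pin in the frame of hole_board between 0.001 and 0.011 m); the robot touches nothing.
It fails at once if the bearing is moved by more than 25 mm (distance of bearing from where it was at the start of the episode above 0.025 m).
It fails at once if the spring is moved by more than 25 mm (distance of spring from where it was at the start of the episode above 0.025 m).
It fails at once if the jar is moved by more than 25 mm (distance of jar from where it was at the start of the episode above 0.025 m).
It also fails if it takes over 109 s, if anything falls off the work surface, if the arm or the gripper's body presses on something with over 40 N, if the wrist force passes 120 N, or if a joint passes its speed limit or range.

## Robot

A 6-joint arm with a two-finger parallel gripper is mounted at the origin on a cart in front of the work surface, level with it; the furniture and walls round the work are solid. World frame = base frame: x ahead of the robot, y to its left, z up, the work surface at z = 0. Lengths are in m, angles in rad, forces in N, time in s.
With the tool pointing down it reaches from about 0.35 to 0.725 m from the base axis. Payload 6 kg.
Tool frame: the origin (TCP) lies between the finger pads; the fingertips stand 22 mm ahead of it and the grasp point (between the pads) lies 3 mm ahead of it; z points along the fingers, x is the direction in which the jaws open and shut, and the axes are right-handed (so a half turn about z gives the same grasp; the last joint's range is limited). The gripper opens to 85 mm and grips with 20 to 120 N. Pads are 22 mm wide; open, the fingers measure 114 mm over their backs; the gripper's body (76 mm by 85 mm) begins 54 mm behind the grasp point. The pads swing forward as they close: fully open they stand 13 mm farther back than shut.
Start: joints at [1.455, 0.04, 0.085, 0, -1.615, -0.334], TCP at [0.261, 0.54, 0.253] pointing down, gripper open.
Joint ranges: [-2.56, 2.56], [-1.29, 2.01], [-1.08, 1.49], [-3.29, 1.98], [-2.81, -0.18], [-2.99, 2.99]. Speed limits (rad/s): [2.57, 2.57, 3.01, 3.14, 3.14, 3.14].

## Interface

Orientations are given as a unit quaternion [w, x, y, z].
In Python, from bench import robot, eyes, spotter gives the robot as it stands.
- The arm moves only by the tool send_rows, never from a script. Its argument "commands" is a list of rows, each a list of 3 entries, a list of its own where there are three numbers: the shift along the tool's x, y, z in mm, then the turn, a rotation vector about the tool's x, y, z in rad, then the opening, from 0 (shut) to 1 (fully open). A call has 1 to 8 rows; each row shifts and turns the pose as measured when the row begins, along the tool's axes as they then stand; what a row does not reach is not made up. A row lasts 1/8 s, in which the tool goes at most 62.5 mm and 10.7 degrees, less where a joint would pass 70% of its speed; a pose out of reach is approached as far as the arm can. A call with a gripper value outside its range is refused whole. The fingers move at their own pace and stop on an object; the grip force is fixed at half the most. Time passes only in rows, so rows that do not move let the fingers close. It gives the time, the measured TCP pose, the force and the opening at its end, in the units of the state.
- robot.sense(): the state, without advancing time (a new reading comes with each control period).
- eyes.grab_frame(name): name is "side" or "top"; returns a dict with "image" (480x640x3 uint8, red, green, blue), "fx", "fy", "cx", "cy" (pixels), "D" ([k1, k2, p1, p2, k3] as OpenCV has them; the pictures are not rectified), "camera_from_world" (4x4, takes a point from world to camera coordinates). Camera axes: x right, y up, looking along -z (the intrinsics and any distortion apply to the point x, -y, -z); pixel columns grow to the right and rows downward; lengths in m; the calibration is good to about 2 mm. A picture is of the moment at which its call begins. There is no depth.
- robot.sign_off(): hands the job in, once; it reports no verdict.
Trained networks look in a picture, given as the dict that the camera call returned (one of the last four; its "shot" number tells which), for a name from the list of things; names that differ only in an ending like _2 or _b are one class to them, and where a whole thing is asked for, a point or a joint stands for the part that bears it (a point fixed in the world has none). Each returns a list of dicts, best first, with "score" (0 to 1); they miss things now and then, are a little off and sometimes report something else, mostly with a low value. They report only what shows in the picture. A call takes as long as a camera call.
- spotter.find_in(query, picture): "bbox" ([left, top, right, bottom] in pixels, round what is visible of it).
- spotter.landmark_of(query, picture): "uv" ([column, row] in pixels: a listed point, or the origin of a listed thing).
The state is a dict: "time_s": time; "joint_pos": joint angles; "joint_vel": joint speeds; "joint_torque": joint torques, N m; "tcp_pos": TCP position; "tool_rot": TCP orientation; "wrist_force": force on the tool from outside, world axes, zero at the start; "moment": the same for the moment, N m; "gripper_width": finger opening in m.
Only numpy, scipy, OpenCV 4.12 (cv2) and the standard library are available. Lean on these libraries where they do the work, as an engineer would, in place of code of your own. Each camera call takes 0.05 s, during which the arm holds its last target.

## Working session

There is one attempt and no reset: what is moved stays moved. The work goes in short steps, Python scripts to look and compute and a tool call to move; the robot and the scene stay as the last step left them, time stands still between calls to the robot, and variables do not carry over. Pictures are saved under pics/ and viewed, and the job is handed in when it is done.

Besides the shell and the picture viewer there is one more tool, called after "Emit:" as a command line: name --argument value ..., lists and objects as JSON in quotes. send_rows: Moves the arm, as the interface text tells. Its arguments: {"type":"object","properties":{"commands":{"type":"array","items":{"type":"array"}}},"required":["commands"]}

```bash
ls; mkdir -p pics; python3 - <<'E'
from bench import robot, eyes, spotter
import cv2,json
print(robot.sense())
for n in("top","side"):
    f=eyes.grab_frame(n)
    print(n,f["fx"],f["fy"],f["cx"],f["cy"],f["D"],f["camera_from_world"])
    cv2.imwrite(f"pics/{n}0.png",f["image"][:,:,::-1])
    for q in "stud_board hole_board sleeve nut bush pin bearing spring jar".split():
        b=spotter.find_in(q,f)[:2];l=spotter.landmark_of(q,f)[:2]
        print(q,[( [round(v) for v in i["bbox"]],round(i["score"],2)) for i in b],[([round(v,1) for v in i["uv"]],round(i["score"],2)) for i in l])
E
```

```text
pics
{'time_s': 0.0, 'joint_pos': array([ 1.45469418e+00,  4.07941328e-02,  8.38164280e-02, -4.69076070e-04,
       -1.61548857e+00, -3.33722282e-01]), 'joint_vel': array([ 0.00103275, -0.00034035, -0.00066716, -0.00146079,  0.00071568,
       -0.00123991]), 'joint_torque': array([ 1.40273646e-04, -3.68209112e+01,  3.47403646e+01,  6.93228588e+00,
       -5.50641838e-03,  1.54473878e-05]), 'tcp_pos': array([0.26066869, 0.54010026, 0.25229087]), 'tool_rot': array([-7.05504060e-04, -5.31606368e-01,  8.46991096e-01, -5.04328770e-04]), 'wrist_force': array([-0.41717663,  0.37799594, -0.30228781]), 'moment': array([-0.0151615 , -0.00953156, -0.028475  ]), 'gripper_width': 0.08526341480811787}
top 572.4408770339171 572.4408770339171 308.9758999882164 239.2729638289572 [0.02905978 0.         0.         0.         0.        ] [[-0.0095691  -0.99993343  0.00644678  0.37364417]
 [ 0.99577512 -0.0089401   0.09138922 -0.59957235]
 [-0.0913255   0.00729406  0.99579438 -1.04388085]
 [ 0.          0.          0.          1.        ]]
stud_board [([273, 298, 309, 334], 0.76), ([401, 246, 427, 267], 
[... 958 characters left out ...]
 ]]
stud_board [([368, 229, 401, 280], 0.66), ([350, 300, 379, 331], 0.57)] [([384.3, 266.2], 0.84)]
hole_board [([359, 229, 410, 254], 0.6)] [([382.4, 244.6], 0.85)]
sleeve [([324, 197, 349, 209], 0.61)] [([333.6, 213.5], 0.55)]
nut [([310, 237, 335, 254], 0.65)] [([322.3, 250.7], 0.77), ([326.8, 315.9], 0.47)]
bush [([328, 206, 344, 227], 0.69)] [([337.2, 224.3], 0.88)]
pin [([352, 250, 370, 300], 0.71), ([311, 271, 345, 326], 0.36)] [([359.7, 291.7], 0.74), ([385.5, 242.6], 0.49)]
bearing [([241, 238, 275, 262], 0.64), ([311, 236, 332, 255], 0.52)] [([259.4, 252.6], 0.59)]
spring [([351, 299, 378, 331], 0.73)] [([364.7, 324.6], 0.82), ([258.7, 253.8], 0.47)]
jar [] [([327.8, 315.7], 0.7)]
```

```bash
python3 - <<'E'
import cv2
a=cv2.imread("pics/top0.png");b=cv2.imread("pics/side0.png")
cv2.imwrite("pics/top0z.png",cv2.resize(a[140:360,160:450],None,fx=2.7,fy=2.7,interpolation=2))
cv2.imwrite("pics/side0z.png",cv2.resize(b[170:350,220:440],None,fx=3.3,fy=3.3,interpolation=2))
E
```

```text
(no output)
```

View pics/top0.png

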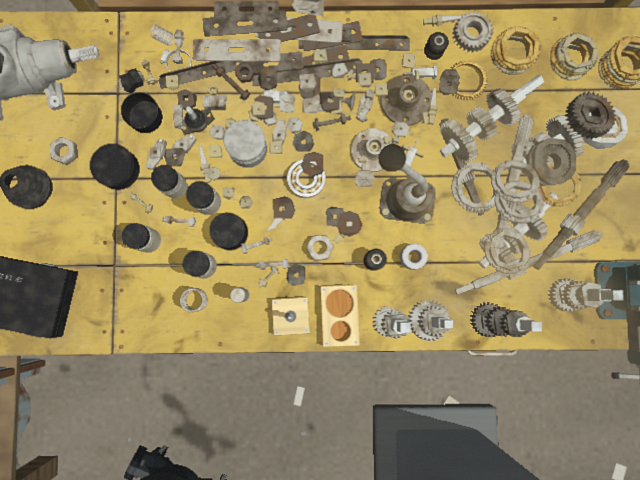

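View pics/side0.png

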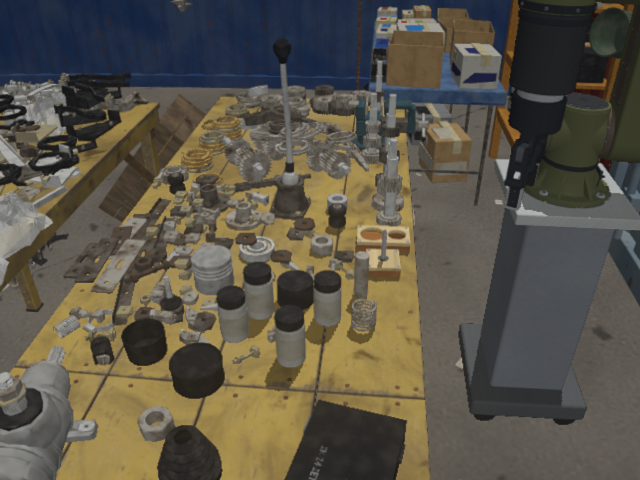

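```bash
sleep 1
```

```text
(no output)
```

View pics/top0z.png

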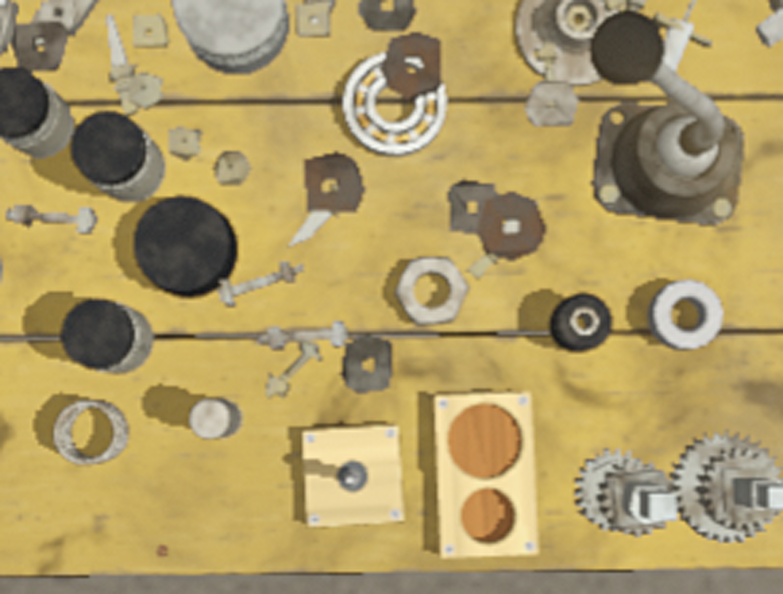

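View pics/side0z.png

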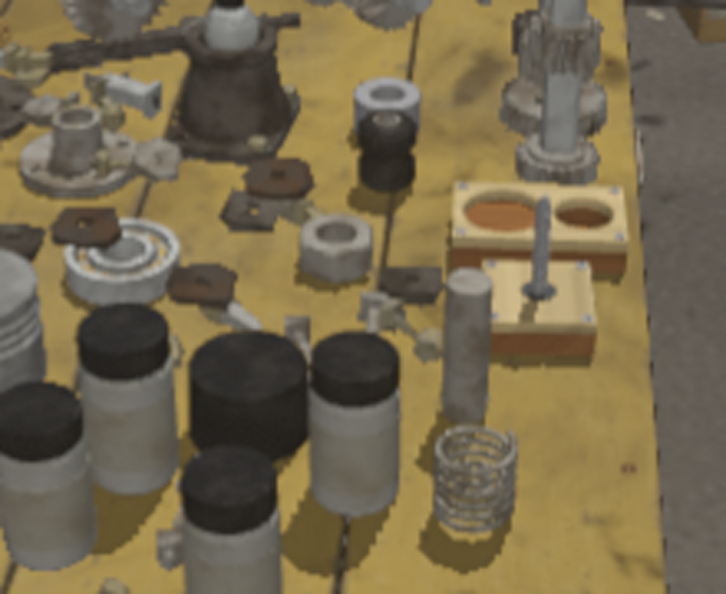

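```bash
cat > h.py <<'E'
import numpy as np,cv2,pickle
def K(f): return np.array([[f["fx"],0,f["cx"]],[0,f["fy"],f["cy"]],[0,0,1.]])
def proj(f,P):
    P=np.atleast_2d(P).astype(float);T=np.array(f["camera_from_world"])
    c=P@T[:3,:3].T+T[:3,3]; c=c*[1,-1,-1]
    return cv2.projectPoints(c,np.zeros(3),np.zeros(3),K(f),np.array(f["D"]))[0][:,0]
def onz(f,uv,z):
    T=np.array(f["camera_from_world"]);R=T[:3,:3];o=-R.T@T[:3,3]
    n=cv2.undistortPoints(np.array([[uv]],float),K(f),np.array(f["D"]))[0,0]
    d=R.T@np.array([n[0],-n[1],-1]); return o+d*(z-o[2])/d[2]
def circ(x,y,z,r,n=60):
    t=np.linspace(0,2*np.pi,n);return np.c_[x+r*np.cos(t),y+r*np.sin(t),0*t+z]
def crop(f,curves,c,s,w=45,h=35):
    u0,v0=int(c[0])-w,int(c[1])-h
    im=f["image"][max(v0,0):v0+2*h,max(u0,0):u0+2*w,::-1]
    im=cv2.resize(im,None,fx=s,fy=s,interpolation=cv2.INTER_CUBIC)
    for C,col in curves:
        p=(proj(f,C)-[u0,v0]+.5)*s-.5
        cv2.polylines(im,[np.round(p*8).astype(int)],False,col,1,cv2.LINE_AA,3)
    return im
E
python3 - <<'E'
from bench import robot, eyes, spotter
from h import *
F={n:eyes.grab_frame(n) for n in("top","side")}
pickle.dump(F,open("F0.pkl","wb"))
t,s=F["top"],F["side"]
for n,uv in [("top",(308,239)),("side",(321,244))]:
    T=np.array(F[n]["camera_from_world"]);print(n,-T[:3,:3].T@T[:3,3])
def mid(b):return((b[0]+b[2])/2,(b[1]+b[3])/2)
print("sleeve",onz(t,(414.5,256.5),.03),onz(s,(336.5,200),.03))
print("nut",onz(t,(320,247),.023),onz(s,(322,241),.023))
print("bush",onz(t,(374.5,258.5),.05),onz(s,(336,206),.05), onz(s,(337.2,224.3),0))
print("pin",onz(t,(239,294.5),.09),onz(s,(361.5,253.5),.09))
print("tip",onz(t,(290,315),.091),onz(s,(384,230),.091),"base",onz(s,(383.5,257),.024))
print("pocket",onz(t,(340,302),.024),"hole",onz(t,(340.5,331),.024),onz(s,(371,235),.024),onz(s,(397,234.5),.024))
print("spring",onz(t,(194,299),.05),"jar",onz(t,(197.5,263),.09),"bearing",onz(t,(306,178),.019))
E
```

```text
top [0.50528172 0.37587319 1.09187633]
side [0.48996106 1.33203234 0.6534431 ]
sleeve [0.56876589 0.17233873 0.03      ] [0.57393352 0.18078852 0.03      ]
nut [0.58859143 0.34753521 0.023     ] [0.59117187 0.34920523 0.023     ]
bush [0.56456994 0.24914825 0.05      ] [0.57020186 0.24555677 0.05      ] [0.56752196 0.24036572 0.        ]
pin [0.50178717 0.49118351 0.09      ] [0.50554315 0.48891252 0.09      ]
tip [0.46555267 0.40269682 0.091     ] [0.46578298 0.40563814 0.091     ] base [0.46323816 0.39877526 0.024     ]
pocket [0.48588726 0.3116343  0.024     ] hole [0.43272446 0.31150614 0.024     ] [0.49016323 0.31807597 0.024     ] [0.43534516 0.3111512  0.024     ]
spring [0.49441586 0.57685481 0.05      ] jar [0.55729639 0.56364633 0.09      ] bearing [0.72063575 0.37255013 0.019     ]
```

```bash
cat > ov.py <<'E'
from h import *
def rows(F,pose):
    out=[]
    t,s=F["top"],F["side"];R=(0,0,255);G=(0,255,0)
    x,y=pose["sleeve"];C={}
    C["sleeve"]=[(circ(x,y,.03,.024),R),(circ(x,y,.03,.012),R),(circ(x,y,0,.024),G)]
    x,y=pose["nut"][:2];a=pose["nut"][2];th=a+np.pi/6+np.arange(7)*np.pi/3
    hx=np.c_[x+.0266*np.cos(th),y+.0266*np.sin(th)]
    C["nut"]=[(np.c_[hx,0*th+.023],R),(np.c_[hx,0*th],G)]
    x,y=pose["bush"];C["bush"]=[(circ(x,y,.038,.02),R),(circ(x,y,.012,.02),G)]
    x,y=pose["pin"];C["pin"]=[(circ(x,y,.09,.014),R),(circ(x,y,0,.014),G)]
    def board(p,hx,hy,z):
        c,sn=np.cos(p[2]),np.sin(p[2]);q=np.array([[-hx,-hy],[hx,-hy],[hx,hy],[-hx,hy],[-hx,-hy]])
        return np.c_[q@np.array([[c,sn],[-sn,c]])+p[:2],np.full(5,z)]
    p=pose["stud"];C["stud"]=[(board(p,.033,.033,.024),R),(np.array([[*p[:2],.024],[*p[:2],.091]]),G)]
    p=pose["hole"];c,sn=np.cos(p[2]),np.sin(p[2])
    C["hole"]=[(board(p,.033,.055,.024),R)]
    for d,r in((-.023,.026),(.028,.019)): C["hole"].append((circ(p[0]-sn*d,p[1]+c*d,.024,r),G))
    for f in(t,s):
        for n in C:
            cu=C[n];pts=np.vstack([proj(f,q) for q,_ in cu]);m=(pts.max(0)+pts.min(0))/2
            im=crop(f,cu,m,7,19,28) if n!="hole" else crop(f,cu,m,7,28,32)
            out.append(cv2.resize(im,(266,296)))
    return cv2.vconcat([cv2.hconcat(out[i:i+3]) for i in (0,3)]),cv2.vconcat([cv2.hconcat(out[i:i+3]) for i in (6,9)])
E
cat > pose.py <<'E'
pose=dict(sleeve=(.571,.174),nut=(.590,.348,.1),bush=(.567,.247),pin=(.5035,.4895),stud=(.465,.403,0.03),hole=(.461,.313,1.57))
E
cat > go.py <<'E'
import sys
from ov import *;from pose import pose
F=pickle.load(open("F0.pkl","rb"))
a,b=rows(F,pose);k=sys.argv[1]
cv2.imwrite(f"pics/ovt{k}.png",a);cv2.imwrite(f"pics/ovs{k}.png",b)
E
python3 go.py 1
sleep 2
```

```text
(no output)
```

View pics/ovt1.png

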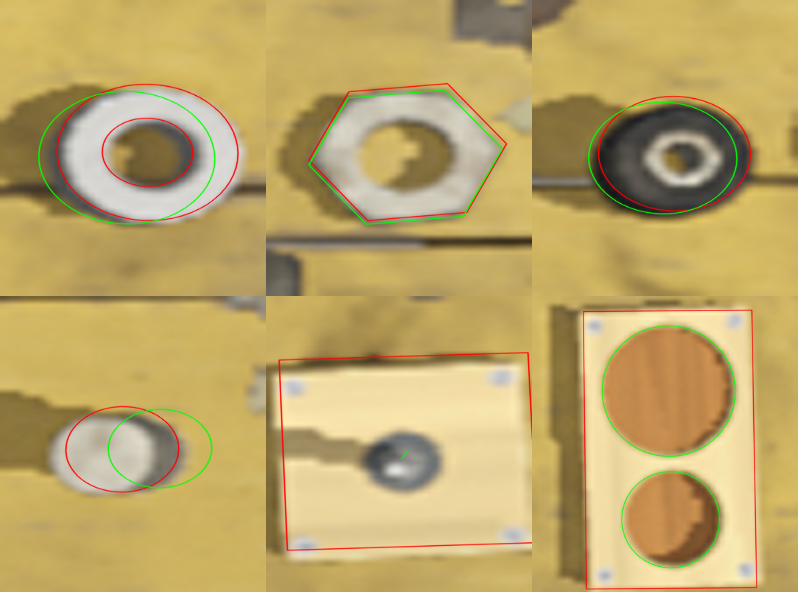

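View pics/ovs1.png

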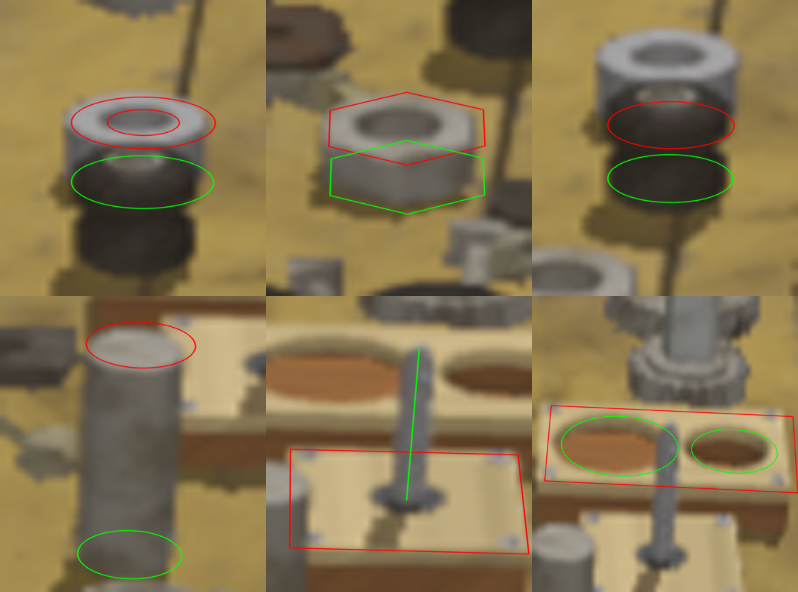

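```bash
cat > fit.py <<'E'
from h import *
from scipy.ndimage import map_coordinates
def dense(C,n=20):
    return np.vstack([np.linspace(C[i],C[i+1],n,endpoint=False) for i in range(len(C)-1)])
def gm(f):
    g=cv2.GaussianBlur(f["image"].astype(np.float32),(0,0),.8);
    gx=cv2.Sobel(g,cv2.CV_32F,1,0,ksize=3);gy=cv2.Sobel(g,cv2.CV_32F,0,1,ksize=3)
    return gx,gy
def score(G,f,C):
    p=proj(f,C);t=np.gradient(p,axis=0);t/=np.linalg.norm(t,axis=1)[:,None]+1e-9
    s=0
    for k in range(3):
        a=map_coordinates(G[0][...,k],[p[:,1],p[:,0]],order=1);b=map_coordinates(G[1][...,k],[p[:,1],p[:,0]],order=1)
        s=s+np.abs(-a*t[:,1]+b*t[:,0])
    return np.minimum(s,400).mean()
def fit(f,model,p0,rng=.006,yaws=None):
    G=gm(f);best=(-1,)
    for yw in (yaws if yaws is not None else [0]):
        for st,r in((.001,rng),):
            for dx in np.arange(-r,r+1e-9,st):
                for dy in np.arange(-r,r+1e-9,st):
                    s=sum(score(G,f,C)*len(C) for C in model(p0[0]+dx,p0[1]+dy,yw));best=max(best,(s,p0[0]+dx,p0[1]+dy,yw))
    b=best
    for dx in np.arange(-.0008,.00081,.0002):
        for dy in np.arange(-.0008,.00081,.0002):
            s=sum(score(G,f,C)*len(C) for C in model(b[1]+dx,b[2]+dy,b[3]));best=max(best,(s,b[1]+dx,b[2]+dy,b[3]))
    return np.round(best[1:],4)
def board(x,y,a,hx,hy,z):
    c,sn=np.cos(a),np.sin(a);q=np.array([[-hx,-hy],[hx,-hy],[hx,hy],[-hx,hy],[-hx,-hy]])
    return dense(np.c_[q@np.array([[c,sn],[-sn,c]])+[x,y],np.full(5,z)])
def hexm(x,y,a,z0=0):
    th=a+np.pi/6+np.arange(7)*np.pi/3
    return [dense(np.c_[x+.0266*np.cos(th),y+.0266*np.sin(th),0*th+z0+.023])]
def holes(x,y,a):
    c,s=np.cos(a),np.sin(a)
    return [circ(x-s*d,y+c*d,.024,r) for d,r in((-.023,.026),(.028,.019))]+[board(x,y,a,.033,.055,.024)]
sleevem=lambda x,y,a,z=.03:[circ(x,y,z,.024),circ(x,y,z,.012)]
pinm=lambda x,y,a,z=.09:[circ(x,y,z,.0135)]
studm=lambda x,y,a:[board(x,y,a,.033,.033,.024)]
E
cat > f1.py <<'E'
from fit import *;from pose import pose
F=pickle.load(open("F0.pkl","rb"))
for n in("top","side"):
    f=F[n]
    print(n,"sleeve",fit(f,sleevem,pose["sleeve"]),"nut",fit(f,hexm,pose["nut"],yaws=np.arange(-.26,.27,.04)),
     "pin",fit(f,pinm,pose["pin"]),"stud",fit(f,studm,pose["stud"],yaws=np.arange(-.1,.11,.02)),"hole",fit(f,holes,pose["hole"],yaws=1.57+np.arange(-.1,.11,.02)))
E
time python3 f1.py
```

```text
top sleeve [0.569  0.1724 0.    ] nut [0.5896 0.348  0.06  ] pin [0.5031 0.4937 0.    ] stud [0.4616 0.4042 0.06  ] hole [0.4616 0.3128 1.61  ]
side sleeve [0.5738 0.1694 0.    ] nut [ 0.5912  0.3448 -0.26  ] pin [0.5049 0.4935 0.    ] stud [0.463  0.4038 0.1   ] hole [0.4644 0.3106 1.59  ]
real	0m20.435s
user	0m19.781s
sys	0m0.438s
```

```bash
python3 - <<'E'
from h import *
F=pickle.load(open("F0.pkl","rb"));t,s=F["top"],F["side"]
for z in(.1,.15,.2): print(z,onz(t,(403,327),z),onz(s,(392,137),z))
print(onz(s,(389,215),.01),onz(t,(387,321),.01))
cv2.imwrite("pics/sh.png",cv2.hconcat([cv2.resize(t["image"][290:350,360:460,::-1],(400,240),interpolation=2),cv2.resize(s["image"][130:250,340:440,::-1],(200,240),interpolation=2)]))
E
```

```text
0.1 [0.44370307 0.20878453 0.1       ] [ 0.44805284 -0.04335656  0.1       ]
0.15 [0.44680722 0.21720739 0.15      ] [0.45183897 0.08090092 0.15      ]
0.2 [0.44991137 0.22563025 0.2       ] [0.45562511 0.2051584  0.2       ]
[0.4512785  0.20506974 0.01      ] [0.449486   0.22328989 0.01      ]
```

```bash
sleep 1
```

```text
(no output)
```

View pics/sh.png

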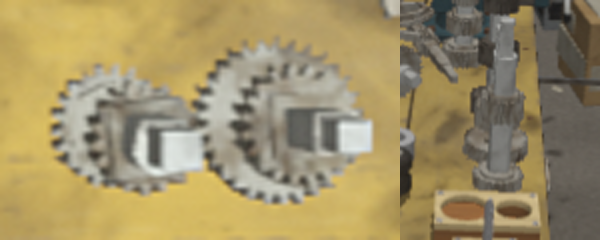

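```bash
cat > plan.py <<'E'
import sys,json
from bench import robot
import numpy as np
from scipy.spatial.transform import Rotation as Ro
# usage: plan.py x y z yawdeg open [step_mm] [deg]
def pl(x,y,z,yaw,op,step=45,dg=9.5):
    s=robot.sense();p=np.array(s["tcp_pos"]);q=s["tool_rot"];R=Ro.from_quat([q[1],q[2],q[3],q[0]])
    c,n=np.cos(np.radians(yaw)),np.sin(np.radians(yaw))
    T=Ro.from_matrix(np.array([[c,n,0],[n,-c,0],[0,0,-1]]))
    g=np.array([x,y,z])
    tot=(R.inv()*T).magnitude();N=max(1,int(np.ceil(max(np.linalg.norm(g-p)*1000/step,np.degrees(tot)/dg))))
    out=[];rv=(R.inv()*T).as_rotvec()
    Rc=R
    for i in range(N):
        d=Rc.inv().apply((g-p)/N)*1000;r=rv/N
        out.append([[round(float(v),1) for v in d],[round(float(v),3) for v in r],op]);Rc=Rc*Ro.from_rotvec(r)
    print("t",round(s["time_s"],2),"p",np.round(p,4),"ang",np.round(np.degrees(np.arctan2(R.as_matrix()[1,0],R.as_matrix()[0,0])),1),"tilt",np.round(R.as_matrix()[:2,2],4),"w",round(s["gripper_width"],4),"F",np.round(s["wrist_force"],1),"j",np.round(s["joint_pos"],2))
    print(N);[print(json.dumps(o)) for o in out[:10]]
if __name__=="__main__": pl(*map(float,sys.argv[1:]))
E
python3 plan.py .571 .172 .25 180 1
```

```text
t 2.0 p [0.2609 0.5403 0.2533] ang -115.8 tilt [-0.     -0.0001] w 0.0852 F [0.4 0.3 0.4] j [ 1.45  0.04  0.08  0.   -1.62 -0.33]
11
[[17.9, -39.9, 0.3], [-0.0, -0.0, 0.102], 1.0]
[[13.7, -41.6, 0.3], [-0.0, -0.0, 0.102], 1.0]
[[9.4, -42.7, 0.3], [-0.0, -0.0, 0.102], 1.0]
[[5.0, -43.5, 0.3], [-0.0, -0.0, 0.102], 1.0]
[[0.6, -43.8, 0.3], [-0.0, -0.0, 0.102], 1.0]
[[-3.9, -43.6, 0.3], [-0.0, -0.0, 0.102], 1.0]
[[-8.3, -43.0, 0.3], [-0.0, -0.0, 0.102], 1.0]
[[-12.6, -41.9, 0.3], [-0.0, -0.0, 0.102], 1.0]
[[-16.8, -40.4, 0.3], [-0.0, -0.0, 0.102], 1.0]
[[-20.8, -38.5, 0.3], [-0.0, -0.0, 0.102], 1.0]
```

Emit:
send_rows --commands '[[[18, -40, 0], [0, 0, 0.102], 1], [[14, -42, 0], [0, 0, 0.102], 1], [[9, -43, 0], [0, 0, 0.102], 1], [[5, -43.5, 0], [0, 0, 0.102], 1], [[0.6, -44, 0], [0, 0, 0.102], 1], [[-4, -43.5, 0], [0, 0, 0.102], 1], [[-8, -43, 0], [0, 0, 0.102], 1], [[-12.6, -42, 0], [0, 0, 0.102], 1]]'

```text
time_s: 3.0
tcp_pos: [0.489, 0.2633, 0.2532]
tool_rot: [0.0, -0.142, 0.99, 0.0]
wrist_force: [0.2, -0.2, -1.1]
gripper_width: 0.0853
```

```bash
python3 plan.py .571 .172 .15 180 1
```

```text
t 3.0 p [0.489  0.2633 0.2532] ang -163.7 tilt [0.0008 0.0002] w 0.0853 F [ 0.2 -0.2 -1.1] j [ 0.86 -0.08 -0.03  0.   -1.62 -0.57]
4
[[-13.3, -27.7, 25.8], [0.0, 0.0, 0.071], 1.0]
[[-15.2, -26.6, 25.8], [0.0, 0.0, 0.071], 1.0]
[[-17.1, -25.5, 25.8], [0.0, 0.0, 0.071], 1.0]
[[-18.8, -24.2, 25.8], [0.0, 0.0, 0.071], 1.0]
```

Emit:
send_rows --commands '[[[-13, -28, 26], [0, 0, 0.071], 1], [[-15, -27, 26], [0, 0, 0.071], 1], [[-17, -25.5, 26], [0, 0, 0.071], 1], [[-19, -24, 26], [0, 0, 0.071], 1]]'

```text
time_s: 3.5
tcp_pos: [0.5748, 0.1673, 0.15]
tool_rot: [0.003, 0.006, 1.0, 0.002]
wrist_force: [-0.2, 0.8, -0.3]
gripper_width: 0.0857
```

```bash
python3 plan.py .571 .172 .15 180 1; cat > shot.py <<'E'
import sys
from bench import eyes
from h import *
k=sys.argv[1];x,y,z=map(float,sys.argv[2:5])
F={n:eyes.grab_frame(n) for n in("top","side")};pickle.dump(F,open(f"F_{k}.pkl","wb"))
ims=[cv2.resize(crop(F[n],[],proj(F[n],[x,y,z])[0],6,33,45),(396,540)) for n in F]
cv2.imwrite(f"pics/{k}.png",cv2.hconcat(ims))
for n in F: print(n,np.round(proj(F[n],[x,y,z])[0],1))
E
python3 shot.py hov1 .571 .172 .08
```

```text
t 3.5 p [0.5748 0.1673 0.15  ] ang 179.4 tilt [0.0065 0.0042] w 0.0857 F [-0.2  0.8 -0.3] j [ 0.62  0.04 -0.1   0.   -1.42 -0.63]
1
[[3.8, 4.6, -0.0], [0.004, 0.006, -0.011], 1.0]
top [420.  253.5]
side [338.2 179. ]
```

```bash
sleep 2
```

```text
(no output)
```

View pics/hov1.png

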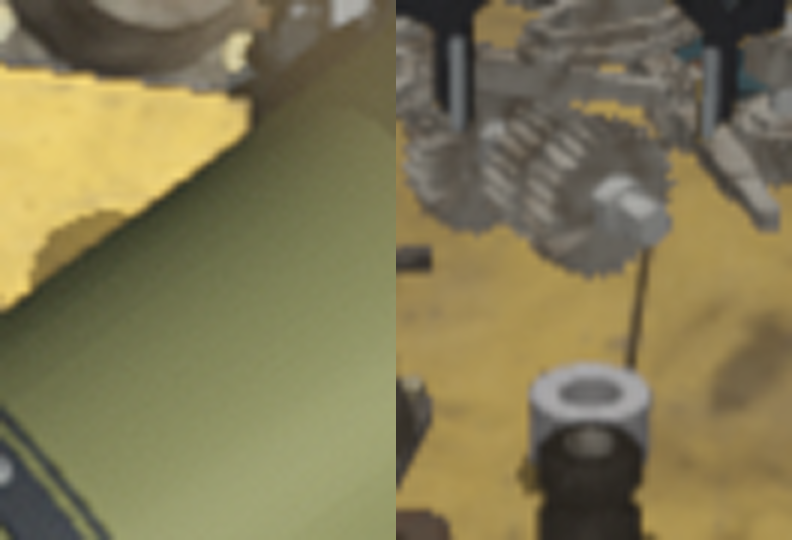

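```bash
python3 - <<'E'
from h import *
F=pickle.load(open("F_hov1.pkl","rb"));s=F["side"]
c=proj(s,[.571,.172,.08])[0];u0,v0=int(c[0])-33,int(c[1])-45
mid=((456+710)/2-396+.5)/6-.5+u0
for z in(.13,.14,.15):print(mid,proj(s,[.5748,.1673,z])[0])
E
python3 plan.py .571 .172 .08 180 1
```

```text
335.75 [336.90550429 158.00630237]
335.75 [336.93951382 153.90576815]
335.75 [336.97366589 149.77218091]
t 3.6 p [0.5737 0.1656 0.1464] ang 179.2 tilt [0.0003 0.0011] w 0.0854 F [-0.1  0.  -0.5] j [ 0.62  0.05 -0.1  -0.   -1.42 -0.63]
2
[[1.4, 3.2, 33.2], [0.001, 0.0, -0.007], 1.0]
[[1.4, 3.2, 33.2], [0.001, 0.0, -0.007], 1.0]
```

Emit:
send_rows --commands '[[[3, 4, 30], [0, 0, -0.012], 1], [[1, 2, 30], [0, 0, 0], 1], [[0, 0, 10], [0, 0, 0], 1]]'

```text
time_s: 3.98
tcp_pos: [0.571, 0.1724, 0.0775]
tool_rot: [0.002, 0.0, 1.0, 0.001]
wrist_force: [0.3, 0.2, 1.2]
gripper_width: 0.0849
```

```bash
python3 plan.py .570 .1715 .027 180 1 20;python3 shot.py hov2 .571 .172 .05
```

```text
t 3.98 p [0.571  0.1724 0.0775] ang 180.0 tilt [0.0043 0.0025] w 0.0849 F [0.3 0.2 1.2] j [ 0.63  0.08 -0.2   0.   -1.29 -0.63]
3
[[0.4, -0.4, 16.8], [0.001, 0.001, -0.0], 1.0]
[[0.4, -0.3, 16.8], [0.001, 0.001, -0.0], 1.0]
[[0.4, -0.3, 16.8], [0.001, 0.001, -0.0], 1.0]
top [416.7 254.6]
side [338.1 190.7]
```

```bash
sleep 2
```

```text
(no output)
```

View pics/hov2.png

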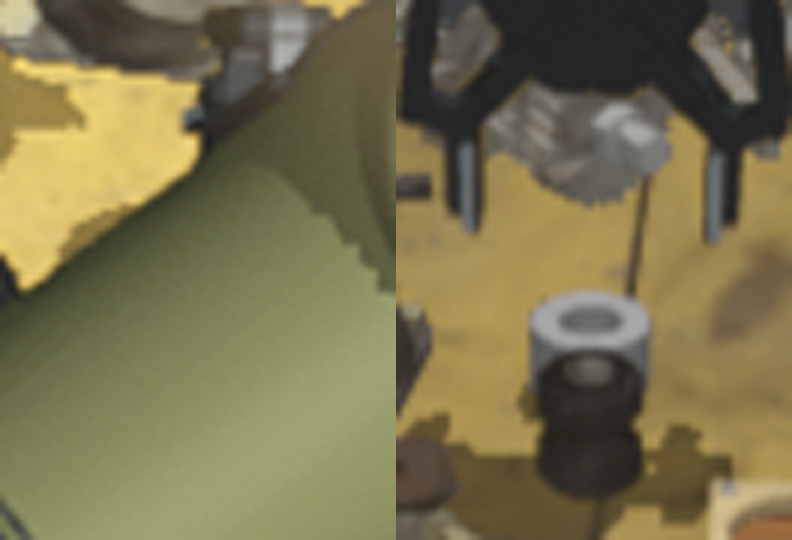

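Emit:
send_rows --commands '[[[0.5, 0, 17], [0, 0, 0], 1], [[0.5, 0, 17], [0, 0, 0], 1], [[0, 0, 14], [0, 0, 0], 1], [[0, 0, 0], [0, 0, 0], 1]]'

```text
time_s: 4.58
tcp_pos: [0.5716, 0.1734, 0.0297]
tool_rot: [0.004, -0.0, 1.0, 0.002]
wrist_force: [-0.2, 0.7, 0.6]
gripper_width: 0.0855
```

```bash
python3 plan.py .570 .1715 .027 180 1 20
```

```text
t 4.58 p [0.5716 0.1734 0.0297] ang -180.0 tilt [0.0082 0.0043] w 0.0855 F [-0.2  0.7  0.6] j [ 0.63  0.11 -0.25  0.   -1.2  -0.63]
1
[[1.7, -1.9, 2.6], [0.004, 0.008, 0.0], 1.0]
```

Emit:
send_rows --commands '[[[1.5, -2, 3], [0.004, 0.008, 0], 1], [[0, 0, 0], [0, 0, 0], 0.7], [[0, 0, 0], [0, 0, 0], 0], [[0, 0, 0], [0, 0, 0], 0], [[0, 0, 0], [0, 0, 0], 0], [[0, 0, 0], [0, 0, 0], 0], [[0, 0, 0], [0, 0, 0], 0], [[0, 0, 0], [0, 0, 0], 0]]'

```text
time_s: 5.58
tcp_pos: [0.571, 0.1716, 0.0282]
tool_rot: [0.001, -0.0, 1.0, 0.001]
wrist_force: [-0.2, 0.4, 0.2]
gripper_width: 0.0424
```

```bash
python3 plan.py .570 .1715 .16 180 0;python3 shot.py gr1 .571 .172 .05
```

```text
t 5.58 p [0.571  0.1716 0.0282] ang -180.0 tilt [0.0021 0.0012] w 0.0424 F [-0.2  0.4  0.2] j [ 0.63  0.12 -0.25  0.   -1.2  -0.63]
3
[[0.3, 0.0, -43.9], [0.0, 0.001, 0.0], 0.0]
[[0.3, -0.0, -43.9], [0.0, 0.001, 0.0], 0.0]
[[0.3, -0.0, -43.9], [0.0, 0.001, 0.0], 0.0]
top [416.7 254.6]
side [338.1 190.7]
```

```bash
sleep 2
```

```text
(no output)
```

View pics/gr1.png

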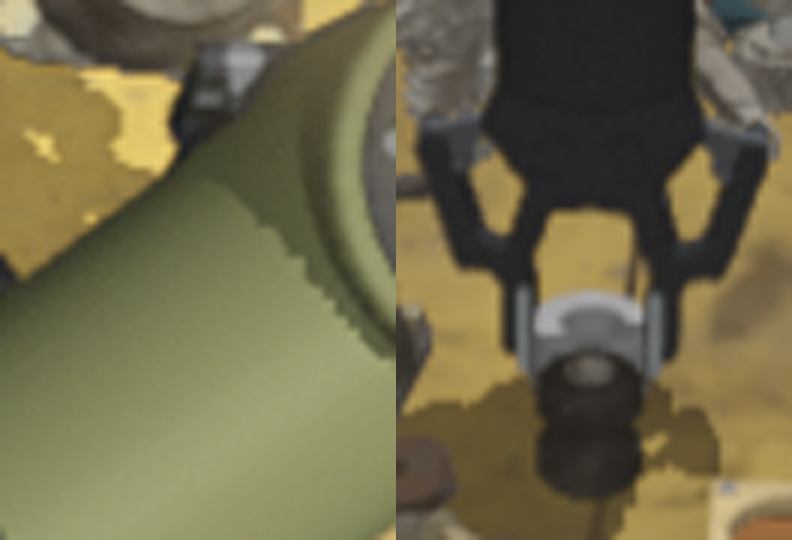

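Emit:
send_rows --commands '[[[0, 0, 0], [0, 0, 0], 0], [[0, 0, 0], [0, 0, 0], 0]]'

```text
time_s: 5.92
tcp_pos: [0.5711, 0.1717, 0.0282]
tool_rot: [0.001, -0.0, 1.0, 0.001]
wrist_force: [0.3, 0.4, 0.4]
gripper_width: 0.0428
```

```bash
python3 plan.py .570 .1715 .16 180 0; python3 - <<'E'
from h import *
from bench import eyes
s=eyes.grab_frame("side")
im=s["image"][165:235,310:365,::-1];cv2.imwrite("pics/gr1b.png",cv2.resize(im,None,fx=8,fy=8,interpolation=2))
print(proj(s,[[.571,.172,.0],[.571+.021,.172,.03],[.571-.021,.172,.03],[.571+.021,.183,.009],[.571+.021,.161,.009]]))
E
```

```text
t 5.92 p [0.5711 0.1717 0.0282] ang -180.0 tilt [0.0021 0.0011] w 0.0428 F [0.3 0.4 0.4] j [ 0.63  0.12 -0.25  0.   -1.2  -0.63]
3
[[0.3, -0.0, -43.9], [0.0, 0.001, 0.0], 0.0]
[[0.3, -0.0, -43.9], [0.0, 0.001, 0.0], 0.0]
[[0.3, -0.0, -43.9], [0.0, 0.001, 0.0], 0.0]
[[337.9257389  209.47060417]
 [329.09059337 197.89631177]
 [347.01321047 198.64439348]
 [328.67275561 208.02536492]
 [329.49252151 203.52257839]]
```

```bash
sleep 2
```

```text
(no output)
```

View pics/gr1b.png

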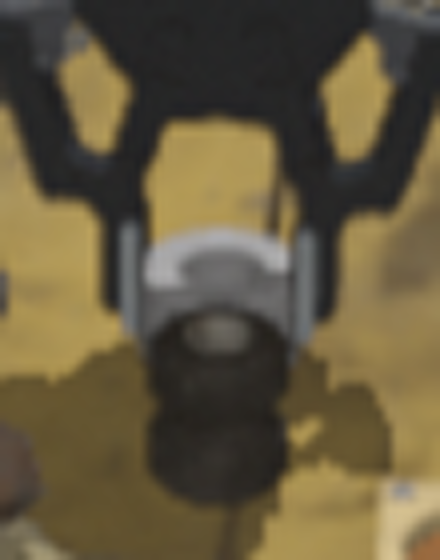

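Emit:
send_rows --commands '[[[0, 0, -10], [0, 0, 0], 0], [[0, 0, -30], [0, 0, 0], 0], [[0, 0, -40], [0, 0, 0], 0], [[0, 0, -40], [0, 0, 0], 0]]'

```text
time_s: 6.48
tcp_pos: [0.5683, 0.1703, 0.1475]
tool_rot: [-0.004, -0.0, 1.0, -0.002]
wrist_force: [0.1, 0.7, -1.8]
gripper_width: 0.0425
```

```bash
python3 plan.py .4625 .404 .18 180 0; python3 shot.py gr2 .571 .172 .13
```

```text
t 6.47 p [0.5683 0.1703 0.1475] ang -180.0 tilt [-0.007  -0.0032] w 0.0425 F [ 0.1  0.7 -1.8] j [ 0.63  0.04 -0.1  -0.   -1.43 -0.63]
6
[[17.7, 38.9, -5.4], [-0.001, -0.001, 0.0], 0.0]
[[17.7, 38.9, -5.4], [-0.001, -0.001, 0.0], 0.0]
[[17.6, 38.9, -5.4], [-0.001, -0.001, 0.0], 0.0]
[[17.6, 38.9, -5.4], [-0.001, -0.001, 0.0], 0.0]
[[17.6, 39.0, -5.4], [-0.001, -0.001, 0.0], 0.0]
[[17.6, 39.0, -5.4], [-0.001, -0.001, 0.0], 0.0]
top [426.  251.5]
side [338.4 158.9]
```

```bash
sleep 2
```

```text
(no output)
```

View pics/gr2.png

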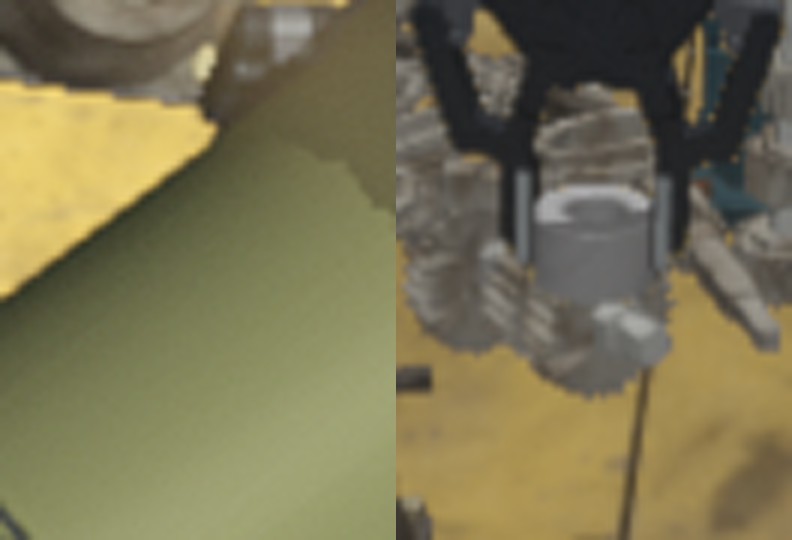

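Emit:
send_rows --commands '[[[18, 39, -6], [0, 0, 0], 0], [[18, 39, -6], [0, 0, 0], 0], [[18, 39, -6], [0, 0, 0], 0], [[18, 39, -6], [0, 0, 0], 0], [[18, 39, -6], [0, 0, 0], 0], [[14, 33, -2], [0, 0, 0], 0], [[0, 0, 0], [0, 0, 0], 0]]'

```text
time_s: 7.45
tcp_pos: [0.4624, 0.405, 0.1852]
tool_rot: [-0.0, 0.001, 1.0, 0.0]
wrist_force: [0.0, 0.6, -2.7]
gripper_width: 0.0425
```

```bash
python3 plan.py .4625 .404 .145 180 0
```

```text
t 7.45 p [0.4624 0.405  0.1852] ang 179.9 tilt [-0.0004  0.0005] w 0.0425 F [ 0.   0.6 -2.7] j [ 1.04  0.08  0.   -0.   -1.49 -1.05]
1
[[-0.2, -1.0, 40.2], [0.001, -0.0, -0.002], 0.0]
```

Emit:
send_rows --commands '[[[0, -1, 25], [0, 0, 0], 0], [[0, 0, 15], [0, 0, 0], 0], [[0, 0, 0], [0, 0, 0], 0]]'

```text
time_s: 7.82
tcp_pos: [0.4625, 0.4029, 0.144]
tool_rot: [-0.0, 0.001, 1.0, -0.0]
wrist_force: [0.6, -0.1, -1.9]
gripper_width: 0.0428
```

```bash
python3 plan.py .4625 .404 .145 180 0;python3 shot.py st1 .4625 .404 .1;  python3 - <<'E'
from fit import *
from bench import robot
p=robot.sense()["tcp_pos"];F=pickle.load(open("F_st1.pkl","rb"));s=F["side"]
print(p,fit(s,lambda x,y,a:sleevem(x,y,a,p[2]+.0018),p[:2],.006))
E
```

```text
t 7.83 p [0.4625 0.4029 0.144 ] ang 179.9 tilt [-0.0007 -0.0004] w 0.0428 F [ 0.6 -0.1 -1.9] j [ 1.04  0.09 -0.06 -0.   -1.42 -1.04]
1
[[0.0, 1.1, -1.0], [-0.0, -0.001, -0.002], 0.0]
top [289.1 317. ]
side [386.  225.6]
[0.46303249 0.4035257  0.14574147] [0.4642 0.4033 0.    ]
```

```bash
sleep 2
```

View pics/st1.png

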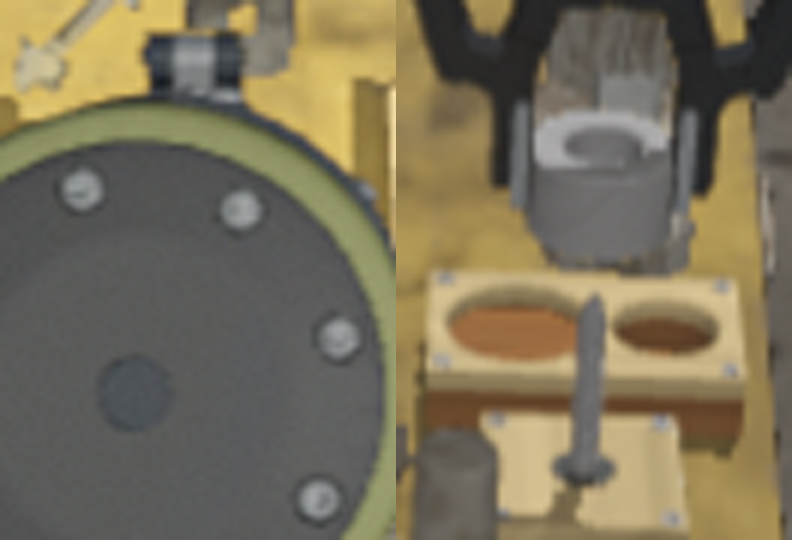

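Emit:
send_rows --commands '[[[0, 0.5, 20], [0, 0, 0], 0], [[0, 0, 20], [0, 0, 0], 0], [[0, 0, 20], [0, 0, 0], 0], [[0, 0, 15], [0, 0, 0], 0], [[0, 0, 8], [0, 0, 0], 0]]'

```text
time_s: 8.55
tcp_pos: [0.464, 0.4045, 0.0596]
tool_rot: [0.001, 0.002, 1.0, 0.002]
wrist_force: [-0.2, -0.2, -1.3]
gripper_width: 0.0427
```

```bash
python3 plan.py .4628 .404 .053 180 0;python3 shot.py st2 .4625 .404 .04
```

```text
t 8.55 p [0.464  0.4045 0.0596] ang 179.8 tilt [0.0028 0.0047] w 0.0427 F [-0.2 -0.2 -1.3] j [ 1.04  0.14 -0.17  0.   -1.26 -1.04]
1
[[1.2, -0.5, 6.6], [0.005, 0.003, -0.003], 0.0]
top [290.  315.6]
side [384.3 251.8]
```

```bash
sleep 2
```

```text
(no output)
```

View pics/st2.png

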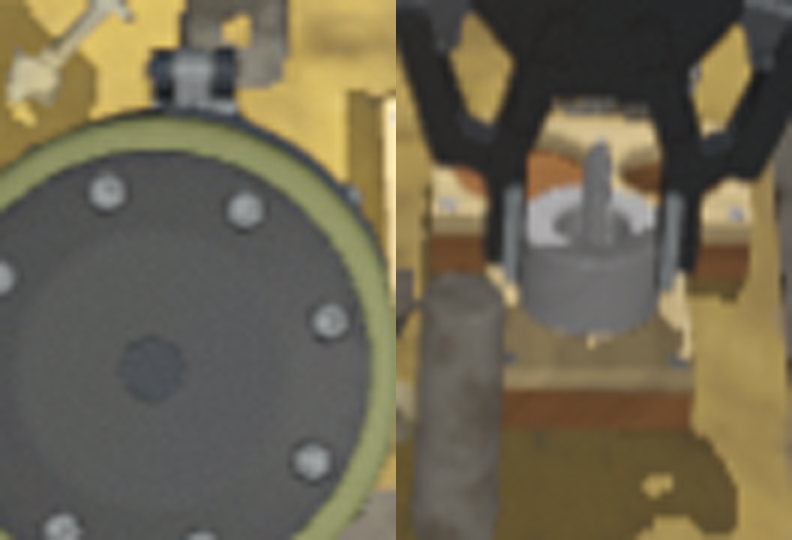

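Emit:
send_rows --commands '[[[2, -0.5, 4], [0.005, 0.003, 0], 0], [[0, 0, 2.5], [0, 0, 0], 0], [[0, 0, 2], [0, 0, 0], 0], [[0, 0, 0], [0, 0, 0], 0]]'

```text
time_s: 9.15
tcp_pos: [0.4625, 0.4049, 0.0528]
tool_rot: [0.001, 0.001, 1.0, 0.001]
wrist_force: [-0.7, -0.5, -2.5]
gripper_width: 0.0427
```

```bash
python3 plan.py .4628 .404 .052 180 0
```

```text
t 9.15 p [0.4625 0.4049 0.0528] ang 179.8 tilt [0.0014 0.0016] w 0.0427 F [-0.7 -0.5 -2.5] j [ 1.04  0.15 -0.17  0.   -1.25 -1.05]
1
[[-0.3, -0.9, 0.8], [0.002, 0.001, -0.003], 0.0]
```

Emit:
send_rows --commands '[[[0, -0.5, 1], [0, 0, 0], 0], [[0, 0, 1], [0, 0, 0], 0], [[0, 0, 0.5], [0, 0, 0], 0]]'

```text
time_s: 9.52
tcp_pos: [0.4628, 0.4046, 0.0522]
tool_rot: [0.001, 0.001, 1.0, 0.001]
wrist_force: [-1.3, -2.1, 1.7]
gripper_width: 0.0426
```

Emit:
send_rows --commands '[[[0, 0, 0], [0, 0, 0], 0.5], [[0, 0, 0], [0, 0, 0], 0.6], [[0, 0, 0], [0, 0, 0], 0.75], [[0, 0, 0], [0, 0, 0], 0.85], [[0, 0, -15], [0, 0, 0], 0.85], [[0, 0, -40], [0, 0, 0], 0.85], [[0, 0, -50], [0, 0, 0], 1], [[0, 0, -20], [0, 0, 0], 1]]'

```text
time_s: 10.52
tcp_pos: [0.4629, 0.4038, 0.1826]
tool_rot: [0.002, 0.001, 1.0, 0.001]
wrist_force: [-0.2, 0.2, -0.1]
gripper_width: 0.0853
```

```bash
python3 plan.py .5895 .3475 .12 180 1;python3 shot.py st3 .4625 .404 .04; python3 -c "
from fit import *
s=pickle.load(open('F_st3.pkl','rb'))['side'];print(fit(s,lambda x,y,a:sleevem(x,y,a,.054),(.463,.404)))"
```

```text
t 10.53 p [0.4629 0.4038 0.1826] ang 179.9 tilt [0.004  0.0018] w 0.0853 F [-0.2  0.2 -0.1] j [ 1.04  0.08 -0.01  0.   -1.48 -1.05]
4
[[-31.6, -14.0, 15.7], [0.0, 0.001, -0.001], 1.0]
[[-31.6, -14.0, 15.7], [0.0, 0.001, -0.001], 1.0]
[[-31.6, -14.0, 15.7], [0.0, 0.001, -0.001], 1.0]
[[-31.6, -14.1, 15.7], [0.0, 0.001, -0.001], 1.0]
top [290.  315.6]
side [384.3 251.8]
[0.465  0.4048 0.    ]
```

```bash
sleep 2
```

```text
(no output)
```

View pics/st3.png

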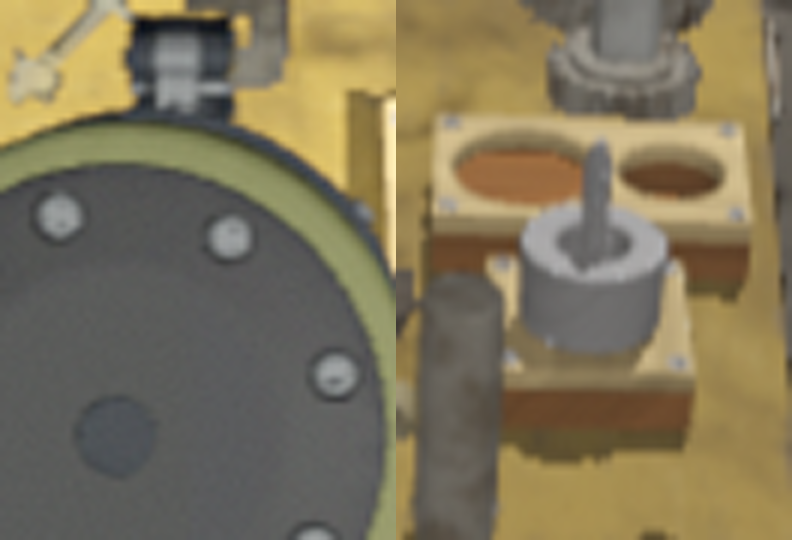

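Emit:
send_rows --commands '[[[-32, -14, 0], [0, 0, -0.015], 1], [[-32, -14, 10], [0, 0, -0.015], 1], [[-32, -14, 20], [0, 0, -0.015], 1], [[-30, -14, 20], [0, 0, -0.01], 1], [[0, 0, 15], [0, 0, 0], 1], [[0, 0, 0], [0, 0, 0], 1]]'

```text
time_s: 11.38
tcp_pos: [0.5928, 0.3495, 0.1146]
tool_rot: [0.001, -0.028, 1.0, 0.001]
wrist_force: [1.0, 0.0, 0.0]
gripper_width: 0.0853
```

```bash
python3 plan.py .590 .347 .028 183.3 1 30;python3 shot.py nt .59 .347 .05
```

```text
t 11.38 p [0.5928 0.3495 0.1146] ang -176.8 tilt [0.0023 0.0029] w 0.0853 F [1. 0. 0.] j [ 0.82  0.29  0.12 -0.   -1.39 -0.77]
3
[[1.1, -0.8, 28.9], [0.001, 0.001, -0.001], 1.0]
[[1.0, -0.8, 28.9], [0.001, 0.001, -0.001], 1.0]
[[1.0, -0.8, 28.9], [0.001, 0.001, -0.001], 1.0]
top [320.7 245.1]
side [322.6 229.4]
```

```bash
sleep 2
```

```text
(no output)
```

View pics/nt.png

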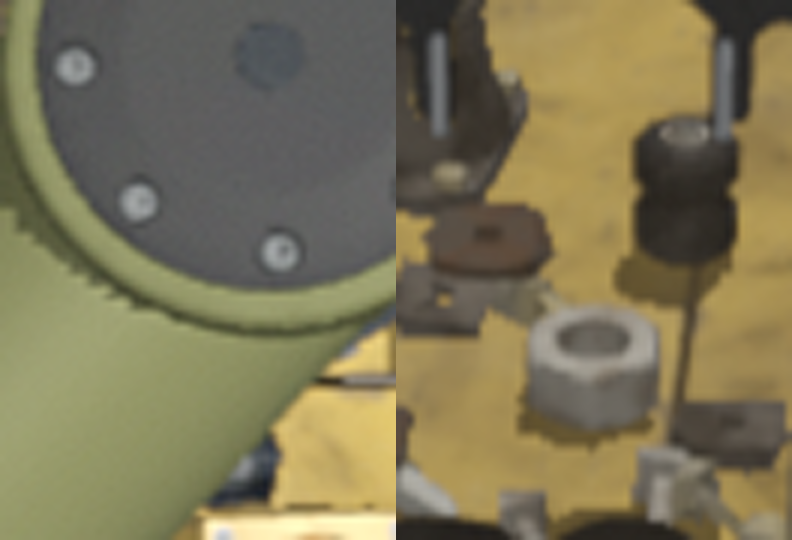

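```bash
python3 - <<'E'
from h import *
s=pickle.load(open("F_nt.pkl","rb"))["side"]
print(proj(s,[[.5928,.3495,.1],[.59,.347,.023],[.588,.347,.023]]))
E
```

```text
[[320.94423542 208.73000131]
 [322.66327265 240.46040619]
 [323.6176842  240.50623806]]
```

Emit:
send_rows --commands '[[[3, -2, 28], [0, 0, 0], 1], [[1.5, -1, 28], [0, 0, 0], 1], [[1, -1, 20], [0.001, 0.002, 0], 1], [[0, 0, 10], [0, 0, 0], 1], [[0, 0, 2], [0, 0, 0], 1]]'

```text
time_s: 12.1
tcp_pos: [0.589, 0.3508, 0.0343]
tool_rot: [0.006, -0.031, 0.999, 0.005]
wrist_force: [0.0, -0.9, 1.1]
gripper_width: 0.0858
```

```bash
python3 plan.py .589 .347 .025 183.3 1 30
```

```text
t 12.1 p [0.589  0.3508 0.0343] ang -176.5 tilt [0.0121 0.0106] w 0.0858 F [ 0.  -0.9  1.1] j [ 0.83  0.33  0.    0.   -1.23 -0.77]
1
[[0.3, -3.9, 9.2], [0.01, 0.013, 0.004], 1.0]
```

Emit:
send_rows --commands '[[[0, -4, 6], [0.01, 0.013, 0.004], 1], [[0, -1, 4], [0, 0, 0], 1], [[0, 0, 0], [0, 0, 0], 1]]'

```text
time_s: 12.48
tcp_pos: [0.5903, 0.3462, 0.0256]
tool_rot: [0.001, -0.029, 1.0, 0.0]
wrist_force: [-0.5, 0.9, 0.5]
gripper_width: 0.0854
```

```bash
python3 plan.py .589 .347 .025 183.3 1 30;python3 shot.py nt2 .59 .347 .03
```

```text
t 12.47 p [0.5903 0.3462 0.0256] ang -176.7 tilt [0.0012 0.0008] w 0.0854 F [-0.5  0.9  0.5] j [ 0.82  0.34  0.01  0.   -1.24 -0.76]
1
[[1.3, 0.9, 0.6], [0.001, 0.001, -0.0], 1.0]
top [320.4 245.9]
side [322.6 237.6]
```

```bash
sleep 2
```

```text
(no output)
```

View pics/nt2.png

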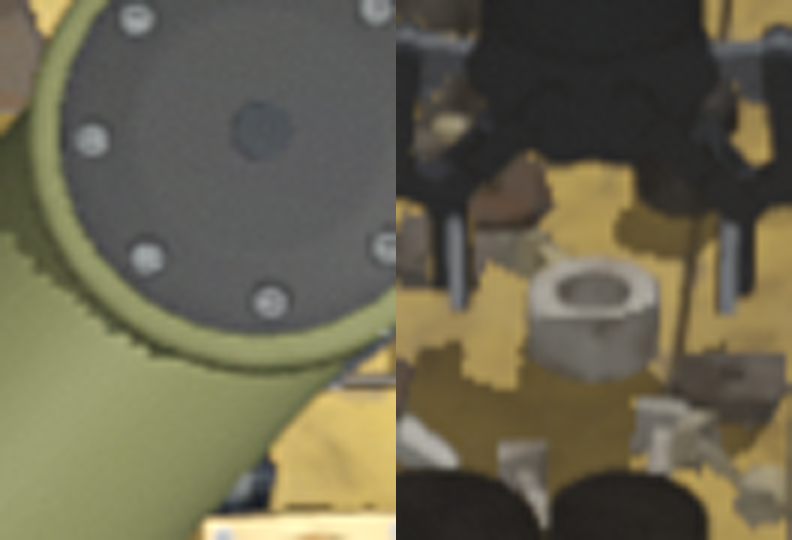

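```bash
python3 - <<'E'
from h import *
s=pickle.load(open("F_nt2.pkl","rb"))["side"];c=proj(s,[.59,.347,.03])[0];o=np.array([int(c[0])-33,int(c[1])-45])
print((proj(s,[[.59+.043,.3462+.011,.0166],[.59-.043,.3462+.011,.0166],[.59,.347,.023]])-o+.5)*6+[396,0])
E
```

```text
[[474.9868069  319.1066607 ]
 [722.21101218 331.17867275]
 [600.97963588 293.76243714]]
```

Emit:
send_rows --commands '[[[1, 0.5, 0], [0, 0, 0], 0.7], [[0, 0, 0], [0, 0, 0], 0], [[0, 0, 0], [0, 0, 0], 0], [[0, 0, 0], [0, 0, 0], 0], [[0, 0, 0], [0, 0, 0], 0], [[0, 0, 0], [0, 0, 0], 0], [[0, 0, -6], [0, 0, 0], 0], [[0, 0, -30], [0, 0, 0], 0]]'

```text
time_s: 13.58
tcp_pos: [0.5874, 0.3457, 0.0593]
tool_rot: [-0.002, -0.029, 1.0, -0.001]
wrist_force: [-0.3, -0.0, -1.6]
gripper_width: 0.0443
```

Emit:
send_rows --commands '[[[0, 0, -40], [0, 0, 0], 0], [[0, 0, -40], [0, 0, 0], 0], [[0, 0, -20], [0, 0, 0], 0], [[0, 0, 0], [0, 0, 0], 0]]'

```text
time_s: 14.08
tcp_pos: [0.5878, 0.3458, 0.1644]
tool_rot: [-0.002, -0.028, 1.0, -0.001]
wrist_force: [0.6, -0.6, -1.6]
gripper_width: 0.0442
```

```bash
python3 plan.py .463 .404 .19 180 0;python3 shot.py nt3 .59 .347 .14
```

```text
t 14.07 p [0.5878 0.3458 0.1644] ang -176.7 tilt [-0.003  -0.0014] w 0.0442 F [ 0.6 -0.6 -1.6] j [ 0.82  0.27  0.17 -0.   -1.48 -0.77]
4
[[30.3, 16.3, -6.3], [-0.0, -0.001, 0.014], 0.0]
[[30.6, 15.8, -6.3], [-0.0, -0.001, 0.014], 0.0]
[[30.8, 15.4, -6.4], [-0.0, -0.001, 0.014], 0.0]
[[31.0, 15.0, -6.4], [-0.0, -0.001, 0.014], 0.0]
top [322.1 240.7]
side [322.3 190.5]
```

```bash
sleep 2
```

```text
(no output)
```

View pics/nt3.png

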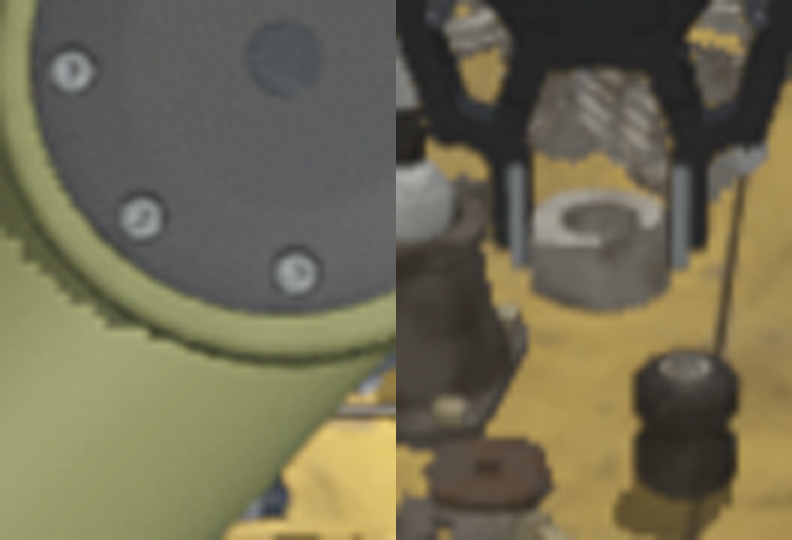

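Emit:
send_rows --commands '[[[30, 16, -6], [0, 0, 0.014], 0], [[30.5, 16, -6], [0, 0, 0.014], 0], [[31, 15.5, 0], [0, 0, 0.014], 0], [[31, 15, 0], [0, 0, 0.014], 0], [[0, 0, 0], [0, 0, 0], 0], [[0, 0, 20], [0, 0, 0], 0], [[0, 0, 15], [0, 0, 0], 0], [[0, 0, 0], [0, 0, 0], 0]]'

```text
time_s: 15.18
tcp_pos: [0.4558, 0.3998, 0.1217]
tool_rot: [-0.011, 0.002, 1.0, -0.01]
wrist_force: [0.5, -0.6, -0.9]
gripper_width: 0.0447
```

```bash
python3 plan.py .463 .404 .135 180 0;python3 shot.py nt4 .4625 .404 .09; python3 - <<'E'
from fit import *
from bench import robot
p=robot.sense()["tcp_pos"];F=pickle.load(open("F_nt4.pkl","rb"));s=F["side"]
print(p)
m=lambda x,y,a:hexm(x,y,a,p[2]-.0256)+[circ(x,y,p[2]-.0026,.0095)]
print(fit(s,m,p[:2],.006,yaws=[0]))
print(fit(s,lambda x,y,a:[circ(x,y,.054,.024)],(.463,.404),.006))
E
```

```text
t 15.18 p [0.4558 0.3998 0.1217] ang 179.8 tilt [-0.0219 -0.0196] w 0.0447 F [ 0.5 -0.6 -0.9] j [ 1.05  0.11 -0.08 -0.01 -1.41 -1.05]
1
[[-6.9, 3.9, -13.5], [-0.02, -0.022, -0.004], 0.0]
top [289.3 316.8]
side [385.7 230.1]
[0.45632175 0.40053185 0.12370799]
[0.4629 0.4007 0.    ]
[0.4636 0.3972 0.    ]
```

```bash
sleep 4
```

```text
(no output)
```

View pics/nt4.png

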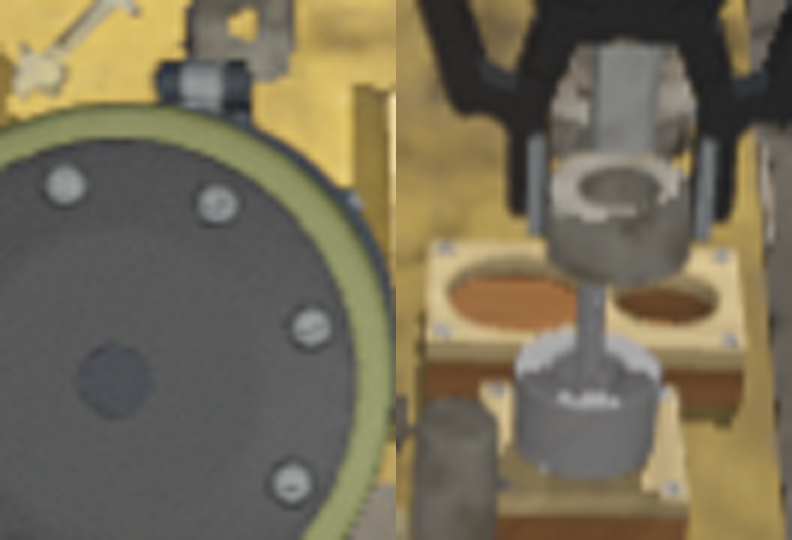

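Emit:
send_rows --commands '[[[-7, 4, -13], [-0.02, -0.022, -0.004], 0], [[0, 0, 0], [0, 0, 0], 0]]'

```text
time_s: 15.52
tcp_pos: [0.4652, 0.4053, 0.1392]
tool_rot: [0.003, 0.0, 1.0, 0.003]
wrist_force: [-1.1, 0.7, -1.1]
gripper_width: 0.0448
```

```bash
python3 plan.py .463 .404 .135 180 0;python3 shot.py nt5 .4625 .404 .09; python3 - <<'E'
from fit import *
from bench import robot
p=robot.sense()["tcp_pos"];F=pickle.load(open("F_nt5.pkl","rb"));s=F["side"]
print(p)
m=lambda x,y,a:hexm(x,y,a,p[2]-.0256)+[circ(x,y,p[2]-.0026,.0095)]
print(fit(s,m,p[:2],.006,yaws=[0]))
E
```

```text
t 15.53 p [0.4652 0.4053 0.1392] ang 180.0 tilt [0.006  0.0057] w 0.0448 F [-1.1  0.7 -1.1] j [ 1.04  0.09 -0.07  0.   -1.4  -1.04]
1
[[2.3, -1.3, 4.2], [0.006, 0.006, -0.0], 0.0]
top [289.3 316.8]
side [385.7 230.1]
[0.46427458 0.40484423 0.1374142 ]
[0.4711 0.4012 0.    ]
```

```bash
sleep 4
```

```text
(no output)
```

View pics/nt5.png

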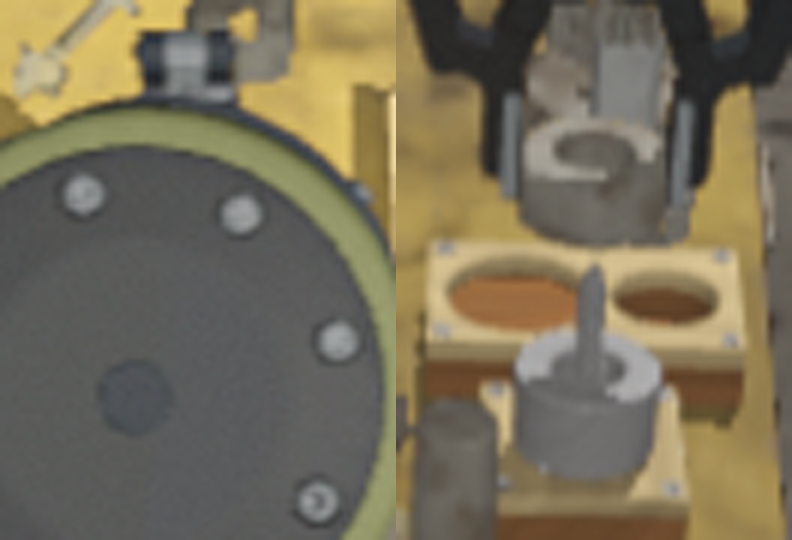

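Emit:
send_rows --commands '[[[2.5, -1, 0], [0.006, 0.006, 0], 0], [[0, 0, 0], [0, 0, 0], 0], [[0, 0, 0], [0, 0, 0], 0]]'

```text
time_s: 16.0
tcp_pos: [0.4613, 0.4037, 0.1372]
tool_rot: [-0.002, 0.0, 1.0, -0.002]
wrist_force: [-0.1, -0.2, -2.1]
gripper_width: 0.0446
```

```bash
python3 plan.py .463 .404 .135 180 0;python3 shot.py nt6 .4625 .404 .09; python3 - <<'E'
from h import *
from bench import robot
p=robot.sense()["tcp_pos"];F=pickle.load(open("F_nt6.pkl","rb"));s=F["side"]
print(p)
c=proj(s,[.4625,.404,.115])[0];x,y=p[:2]
zt=p[2]-.0026
th=np.pi/6+np.arange(7)*np.pi/3
cu=[(circ(x,y,zt,.0095),(0,0,255)),(np.c_[x+.0266*np.cos(th),y+.0266*np.sin(th),0*th+zt],(0,0,255)),(circ(.463,.404,.054,.024),(0,255,0)),(np.array([[.463,.404,.054],[.463,.404,.091]]),(0,255,0))]
cv2.imwrite("pics/nt6o.png",crop(s,cu,c,10,25,30))
E
```

```text
t 16.0 p [0.4613 0.4037 0.1372] ang 180.0 tilt [-0.0038 -0.003 ] w 0.0446 F [-0.1 -0.2 -2.1] j [ 1.04  0.1  -0.07 -0.   -1.41 -1.04]
1
[[-1.7, 0.3, 2.2], [-0.003, -0.004, -0.0], 0.0]
top [289.3 316.8]
side [385.7 230.1]
[0.461317   0.40374273 0.13717209]
```

```bash
sleep 2
```

```text
(no output)
```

View pics/nt6o.png

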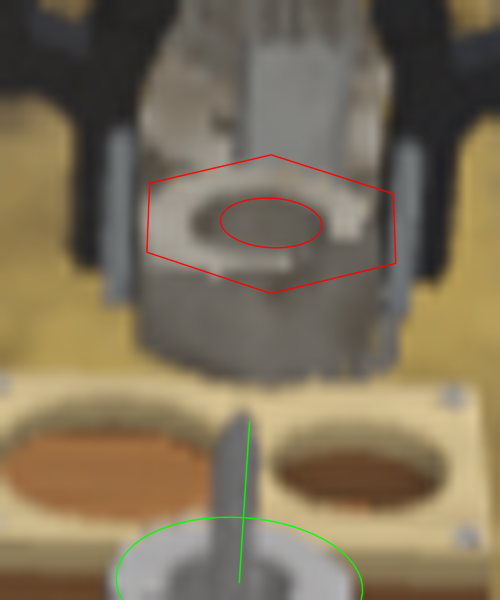

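Emit:
send_rows --commands '[[[-1.2, -0.5, 10], [-0.003, -0.004, 0], 0], [[0, 0, 10], [0, 0, 0], 0], [[0, 0, 8], [0, 0, 0], 0], [[0, 0, 0], [0, 0, 0], 0]]'

```text
time_s: 16.6
tcp_pos: [0.4621, 0.4027, 0.1059]
tool_rot: [-0.0, 0.0, 1.0, -0.001]
wrist_force: [-0.4, 0.8, -1.3]
gripper_width: 0.0447
```

```bash
python3 plan.py .463 .403 .100 180 0;python3 shot.py nt7 .4625 .404 .08
```

```text
t 16.6 p [0.4621 0.4027 0.1059] ang 180.0 tilt [-0.0008 -0.0013] w 0.0447 F [-0.4  0.8 -1.3] j [ 1.04  0.11 -0.11 -0.   -1.35 -1.04]
1
[[-0.9, 0.3, 5.9], [-0.001, -0.001, -0.0], 0.0]
top [289.4 316.5]
side [385.4 234.5]
```

```bash
sleep 2
```

```text
(no output)
```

View pics/nt7.png

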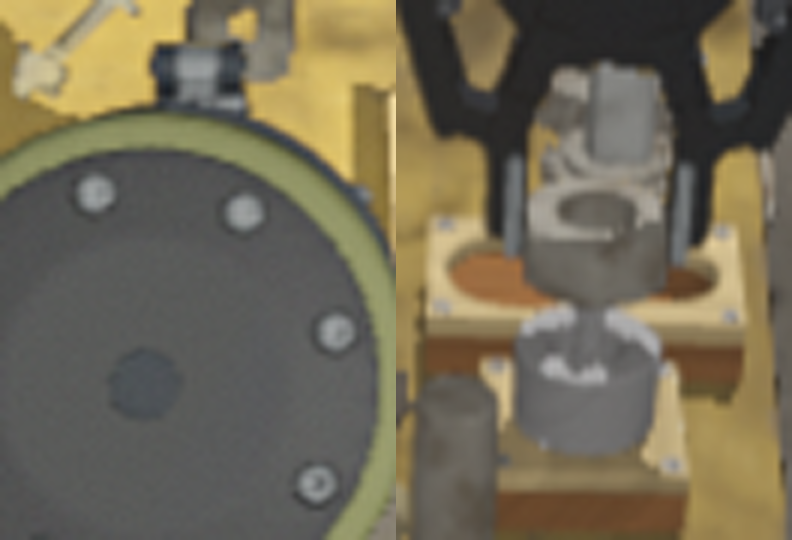

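Emit:
send_rows --commands '[[[-0.7, 0, 6], [0, 0, 0], 0], [[0, 0, 6], [0, 0, 0], 0], [[0, 0, 5], [0, 0, 0], 0], [[0, 0, 4], [0, 0, 0], 0]]'

```text
time_s: 17.2
tcp_pos: [0.4636, 0.4036, 0.0857]
tool_rot: [0.001, 0.0, 1.0, 0.001]
wrist_force: [0.1, 0.3, -1.8]
gripper_width: 0.0443
```

```bash
python3 plan.py .463 .403 .080 180 0;python3 shot.py nt8 .4625 .404 .08
```

```text
t 17.2 p [0.4636 0.4036 0.0857] ang 180.0 tilt [0.0015 0.0015] w 0.0443 F [ 0.1  0.3 -1.8] j [ 1.04  0.12 -0.14  0.   -1.31 -1.04]
1
[[0.6, -0.6, 5.7], [0.001, 0.001, -0.0], 0.0]
top [289.4 316.5]
side [385.4 234.5]
```

```bash
sleep 2
```

```text
(no output)
```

View pics/nt8.png

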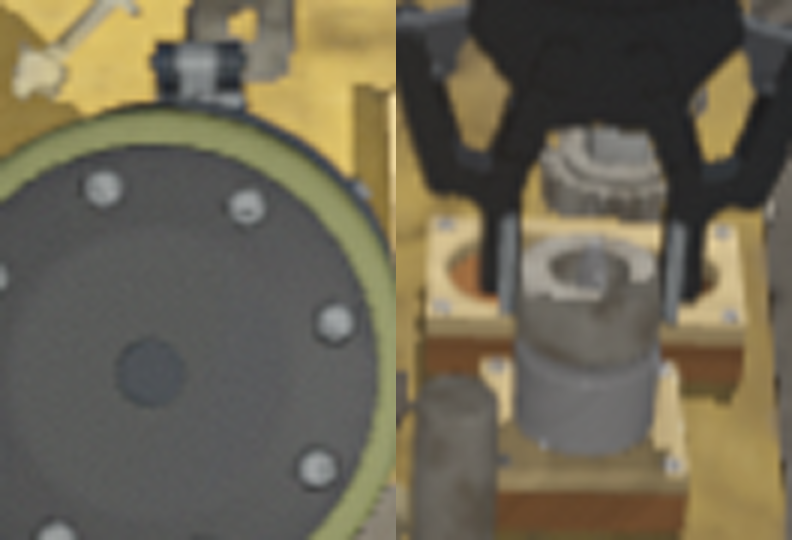

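Emit:
send_rows --commands '[[[0.5, -0.5, 3], [0, 0, 0], 0], [[0, 0, 2], [0, 0, 0], 0], [[0, 0, 1], [0, 0, 0], 0], [[0, 0, 0], [0, 0, 0], 0]]'

```text
time_s: 17.8
tcp_pos: [0.4632, 0.4031, 0.081]
tool_rot: [0.001, -0.0, 1.0, 0.001]
wrist_force: [-0.5, 0.2, -2.0]
gripper_width: 0.0448
```

Emit:
send_rows --commands '[[[0, 0, 1], [0, 0, 0], 0], [[0, 0, 1], [0, 0, 0], 0], [[0, 0, 0.5], [0, 0, 0], 0]]'

```text
time_s: 18.18
tcp_pos: [0.4634, 0.4033, 0.081]
tool_rot: [0.002, -0.0, 1.0, 0.001]
wrist_force: [-2.5, -1.8, 3.2]
gripper_width: 0.0449
```

Emit:
send_rows --commands '[[[0, 0, 0], [0, 0, 0], 0.55], [[0, 0, 0], [0, 0, 0], 0.65], [[0, 0, 0], [0, 0, 0], 0.8], [[0, 0, 0], [0, 0, 0], 0.85], [[0, 0, -12], [0, 0, 0], 0.85], [[0, 0, -40], [0, 0, 0], 0.85], [[0, 0, -40], [0, 0, 0], 1], [[0, 0, -20], [0, 0, 0], 1]]'

```text
time_s: 19.18
tcp_pos: [0.4631, 0.4024, 0.1961]
tool_rot: [0.002, -0.0, 1.0, 0.0]
wrist_force: [-0.1, 0.3, -0.8]
gripper_width: 0.0855
```

```bash
python3 plan.py .567 .2475 .17 180 1;python3 shot.py nt9 .4625 .404 .06
```

```text
t 19.18 p [0.4631 0.4024 0.1961] ang -180.0 tilt [0.0034 0.0006] w 0.0855 F [-0.1  0.3 -0.8] j [ 1.04  0.07  0.02  0.   -1.51 -1.04]
5
[[-20.7, -31.0, 5.3], [0.0, 0.001, 0.0], 1.0]
[[-20.7, -31.0, 5.3], [0.0, 0.001, 0.0], 1.0]
[[-20.8, -31.0, 5.3], [0.0, 0.001, 0.0], 1.0]
[[-20.8, -31.0, 5.2], [0.0, 0.001, 0.0], 1.0]
[[-20.8, -31.0, 5.2], [0.0, 0.001, 0.0], 1.0]
top [289.7 316. ]
side [384.8 243.2]
```

```bash
sleep 2
```

```text
(no output)
```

View pics/nt9.png

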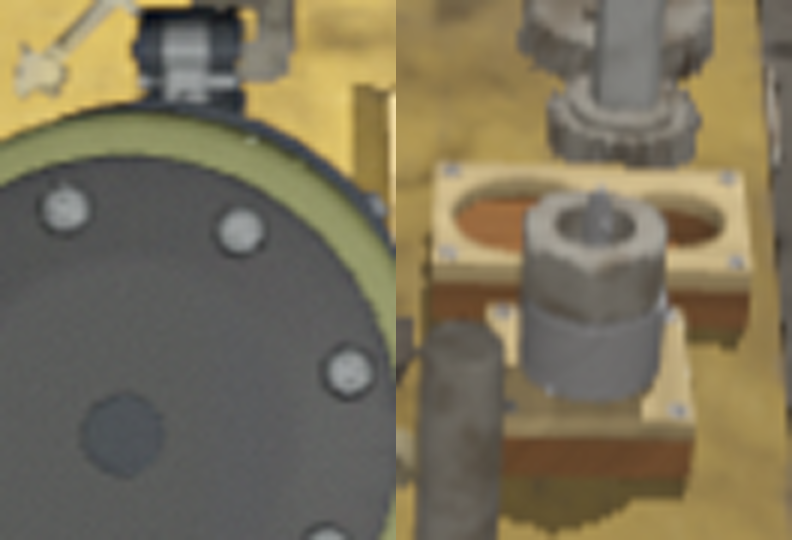

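Emit:
send_rows --commands '[[[-20.5, -31, 0], [0, 0, 0], 1], [[-20.5, -31, 0], [0, 0, 0], 1], [[-20.5, -31, 5], [0, 0, 0], 1], [[-20.5, -31, 15], [0, 0, 0], 1], [[-18, -30, 20], [0, 0, 0], 1], [[0, 0, 10], [0, 0, 0], 1], [[0, 0, 0], [0, 0, 0], 1]]'

```text
time_s: 20.15
tcp_pos: [0.5653, 0.2447, 0.1434]
tool_rot: [0.001, -0.001, 1.0, 0.001]
wrist_force: [-0.1, 0.5, 0.7]
gripper_width: 0.0855
```

```bash
python3 plan.py .565 .2465 .1 180 1;python3 shot.py bu .565 .247 .07; python3 - <<'E'
from h import *
s=pickle.load(open("F_bu.pkl","rb"))["side"];c=proj(s,[.565,.247,.07])[0];o=np.array([int(c[0])-33,int(c[1])-45])
from bench import robot
p=robot.sense()["tcp_pos"];print(p)
print((proj(s,[p-[0,0,.01],[.565,.247,.038],[.565,.247,.05]])-o+.5)*6+[396,0])
E
```

```text
t 20.15 p [0.5653 0.2447 0.1434] ang -179.9 tilt [0.0023 0.0021] w 0.0855 F [-0.1  0.5  0.7] j [ 0.73  0.09 -0.06 -0.   -1.42 -0.73]
1
[[0.4, 1.7, 43.4], [0.002, 0.002, 0.002], 1.0]
top [377.  257.6]
side [338.4 198.4]
[0.56560617 0.24542602 0.14474285]
[[599.62417328 112.14285677]
 [598.50444155 351.94720655]
 [598.80747693 323.50327841]]
```

```bash
sleep 2
```

```text
(no output)
```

View pics/bu.png

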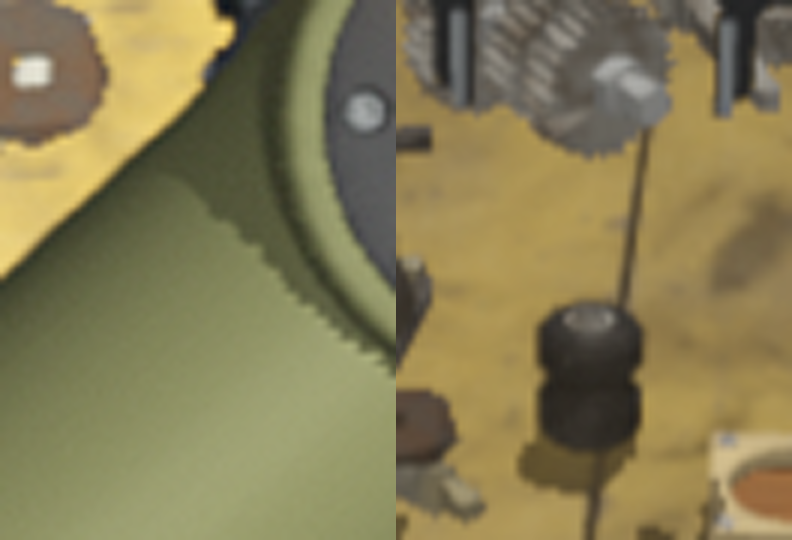

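Emit:
send_rows --commands '[[[0, 0.5, 40], [0, 0, 0], 1], [[0, 0, 35], [0.002, 0.002, 0.002], 1], [[0, 0, 20], [0, 0, 0], 1], [[0, 0, 10], [0, 0, 0], 1], [[0, 0, 0], [0, 0, 0], 1]]'

```text
time_s: 20.88
tcp_pos: [0.5669, 0.2521, 0.0428]
tool_rot: [0.005, -0.004, 1.0, 0.003]
wrist_force: [0.4, -0.7, -0.3]
gripper_width: 0.0853
```

```bash
python3 plan.py .565 .2455 .034 180 1
```

```text
t 20.88 p [0.5669 0.2521 0.0428] ang -179.6 tilt [0.0098 0.0062] w 0.0853 F [ 0.4 -0.7 -0.3] j [ 0.74  0.16 -0.18  0.   -1.22 -0.74]
1
[[2.0, -6.6, 8.8], [0.006, 0.01, 0.007], 1.0]
```

Emit:
send_rows --commands '[[[2, -6.5, 7], [0.006, 0.01, 0.007], 1], [[0, 0, 2], [0, 0, 0], 1], [[0, 0, 0], [0, 0, 0], 1]]'

```text
time_s: 21.25
tcp_pos: [0.566, 0.2462, 0.0361]
tool_rot: [0.001, -0.0, 1.0, 0.001]
wrist_force: [0.7, -0.5, 0.1]
gripper_width: 0.0855
```

```bash
python3 plan.py .565 .2455 .034 180 1
```

```text
t 21.25 p [0.566  0.2462 0.0361] ang -180.0 tilt [0.0027 0.002 ] w 0.0855 F [ 0.7 -0.5  0.1] j [ 0.73  0.16 -0.18  0.   -1.22 -0.73]
1
[[1.0, -0.7, 2.1], [0.002, 0.003, 0.0], 1.0]
```

Emit:
send_rows --commands '[[[1, -0.5, 2], [0.002, 0.003, 0], 0.7], [[0, 0, 0], [0, 0, 0], 0.3], [[0, 0, 0], [0, 0, 0], 0], [[0, 0, 0], [0, 0, 0], 0], [[0, 0, 0], [0, 0, 0], 0], [[0, 0, 0], [0, 0, 0], 0], [[0, 0, -6], [0, 0, 0], 0], [[0, 0, -30], [0, 0, 0], 0]]'

```text
time_s: 22.25
tcp_pos: [0.5636, 0.2448, 0.0684]
tool_rot: [-0.003, -0.0, 1.0, -0.001]
wrist_force: [0.2, 0.1, -1.1]
gripper_width: 0.0377
```

Emit:
send_rows --commands '[[[0, 0, -40], [0, 0, 0], 0], [[0, 0, -40], [0, 0, 0], 0], [[0, 0, -5], [0, 0, 0], 0], [[0, 0, 0], [0, 0, 0], 0]]'

```text
time_s: 22.75
tcp_pos: [0.5641, 0.2452, 0.1582]
tool_rot: [-0.002, -0.0, 1.0, -0.001]
wrist_force: [0.1, 0.4, -2.5]
gripper_width: 0.0377
```

```bash
python3 plan.py .485 .312 .16 270 0;python3 shot.py bu2 .565 .247 .12
```

```text
t 22.75 p [0.5641 0.2452 0.1582] ang -180.0 tilt [-0.0035 -0.0012] w 0.0377 F [ 0.1  0.4 -2.5] j [ 0.73  0.09 -0.03 -0.   -1.45 -0.73]
10
[[7.9, 6.7, -0.2], [0.0, -0.0, -0.157], 0.0]
[[6.8, 7.8, -0.2], [0.0, -0.0, -0.157], 0.0]
[[5.5, 8.8, -0.2], [0.0, -0.0, -0.157], 0.0]
[[4.0, 9.5, -0.2], [0.0, -0.0, -0.157], 0.0]
[[2.5, 10.1, -0.2], [0.0, -0.0, -0.157], 0.0]
[[0.9, 10.3, -0.2], [0.0, -0.0, -0.157], 0.0]
[[-0.8, 10.3, -0.2], [0.0, -0.0, -0.157], 0.0]
[[-2.4, 10.1, -0.2], [0.0, -0.0, -0.157], 0.0]
[[-3.9, 9.6, -0.2], [0.0, -0.0, -0.157], 0.0]
[[-5.4, 8.9, -0.2], [0.0, -0.0, -0.157], 0.0]
top [380.7 255.9]
side [338.6 177.8]
```

```bash
sleep 2
```

```text
(no output)
```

View pics/bu2.png

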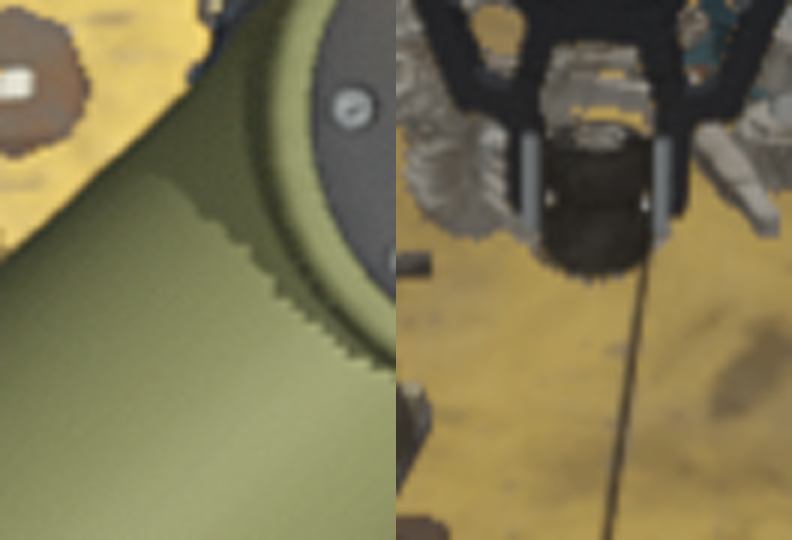

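Emit:
send_rows --commands '[[[26, 22, 0], [0, 0, 0], 0], [[26, 22, 0], [0, 0, 0], 0], [[26, 22, 5], [0, 0, 0], 0], [[0, 0, 15], [0, 0, 0], 0], [[0, 0, 15], [0, 0, 0], 0], [[0, 0, 0], [0, 0, 0], 0]]'

```text
time_s: 23.6
tcp_pos: [0.4816, 0.3095, 0.1126]
tool_rot: [-0.007, 0.001, 1.0, -0.006]
wrist_force: [0.0, 0.5, -0.6]
gripper_width: 0.0375
```

```bash
python3 plan.py .486 .312 .1 180 0; cat > o2.py <<'E'
import sys
from h import *
from bench import robot,eyes
k=sys.argv[1];s=eyes.grab_frame("side")
p=robot.sense()["tcp_pos"];print(np.round(p,4));x,y=p[:2];R=(0,0,255);G=(0,255,0)
hx,hy,yw=.463,.312,1.6;c,n=np.cos(yw),np.sin(yw)
cu=[(circ(hx-n*d,hy+c*d,.024,r),G) for d,r in((-.023,.026),(.028,.019))]
if sys.argv[2]=="bush": cu+=[(circ(x,y,p[2]-.034+h,.02),R) for h in(.012,.038)]
if sys.argv[2]=="pin": cu+=[(circ(x,y,p[2]+float(sys.argv[3])+h,.014),R) for h in(0,.09)]
cv2.imwrite(f"pics/{k}.png",crop(s,cu,proj(s,[hx,hy,float(sys.argv[4])])[0],9,40,32))
E
python3 o2.py bu3 bush 0 .06
```

```text
t 23.6 p [0.4816 0.3095 0.1126] ang 179.9 tilt [-0.0136 -0.0111] w 0.0375 F [ 0.   0.5 -0.6] j [ 0.92  0.01 -0.2  -0.   -1.38 -0.92]
1
[[-4.5, 2.6, 12.5], [-0.011, -0.014, -0.002], 0.0]
[0.4821 0.3097 0.1136]
```

```bash
sleep 2
```

```text
(no output)
```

View pics/bu3.png

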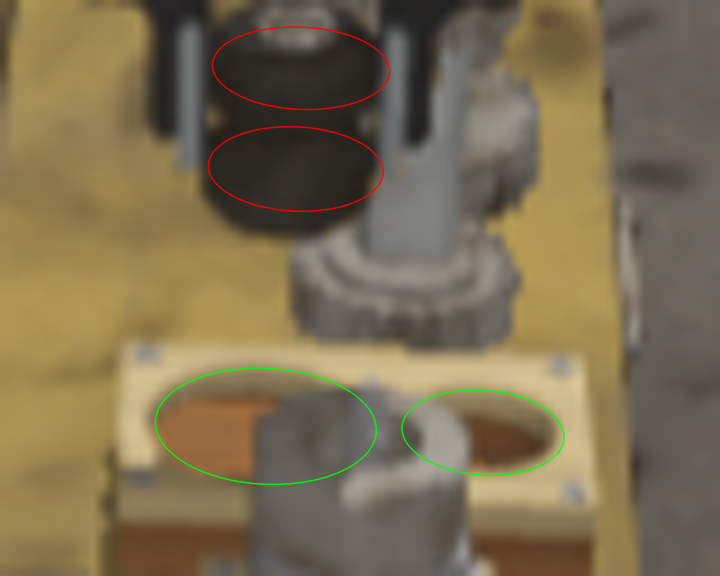

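Emit:
send_rows --commands '[[[-4.5, 2.5, 0], [-0.011, -0.014, -0.002], 0], [[0, 0, 0], [0, 0, 0], 0], [[0, 0, 0], [0, 0, 0], 0]]'

```text
time_s: 24.02
tcp_pos: [0.4883, 0.3119, 0.1148]
tool_rot: [0.002, 0.001, 1.0, 0.001]
wrist_force: [-0.2, 0.7, -1.1]
gripper_width: 0.0378
```

```bash
python3 plan.py .486 .312 .07 180 0; python3 o2.py bu4 bush 0 .06
```

```text
t 24.02 p [0.4883 0.3119 0.1148] ang 179.9 tilt [0.0042 0.0023] w 0.0378 F [-0.2  0.7 -1.1] j [ 0.92  0.01 -0.2   0.   -1.36 -0.92]
1
[[2.5, 0.0, 44.8], [0.002, 0.004, -0.002], 0.0]
[0.4883 0.3119 0.1148]
```

```bash
sleep 2
```

```text
(no output)
```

View pics/bu4.png

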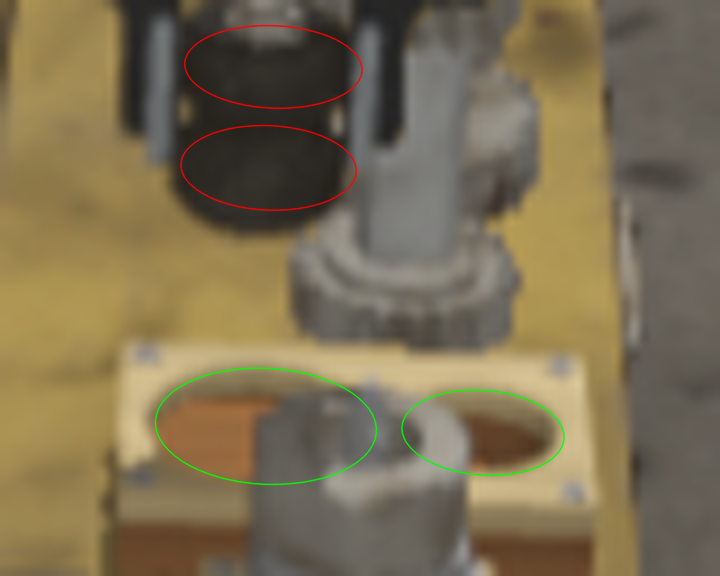

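Emit:
send_rows --commands '[[[2, 0, 15], [0.002, 0.004, 0], 0], [[0, 0, 15], [0, 0, 0], 0], [[0, 0, 12], [0, 0, 0], 0], [[0, 0, 0], [0, 0, 0], 0]]'

```text
time_s: 24.58
tcp_pos: [0.4855, 0.3115, 0.0685]
tool_rot: [-0.001, 0.001, 1.0, -0.0]
wrist_force: [0.5, -0.2, -1.0]
gripper_width: 0.0379
```

```bash
python3 plan.py .486 .312 .051 180 0; python3 o2.py bu5 bush 0 .06
```

```text
t 24.57 p [0.4855 0.3115 0.0685] ang 179.9 tilt [-0.0018 -0.0009] w 0.0379 F [ 0.5 -0.2 -1. ] j [ 0.92  0.04 -0.26 -0.   -1.28 -0.92]
1
[[-0.5, 0.5, 17.5], [-0.001, -0.002, -0.002], 0.0]
[0.4859 0.3118 0.0693]
```

```bash
sleep 2
```

```text
(no output)
```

View pics/bu5.png

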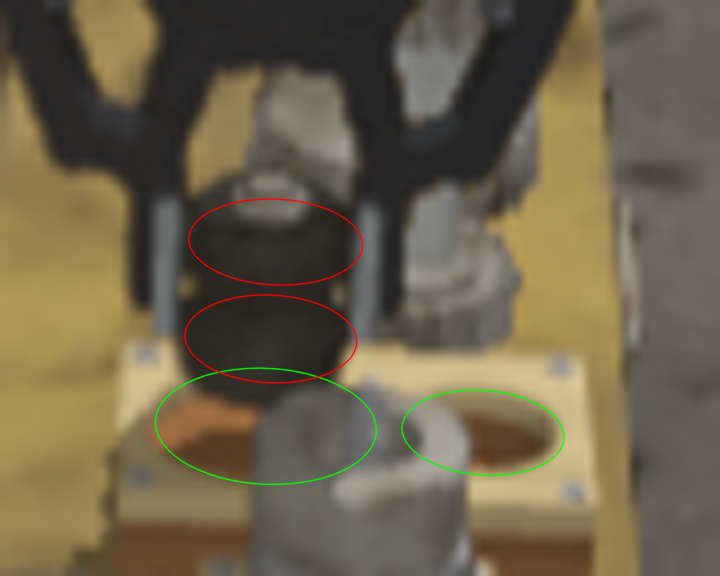

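Emit:
send_rows --commands '[[[0, 0, 7], [0, 0, 0], 0], [[0, 0, 5], [0, 0, 0], 0], [[0, 0, 3], [0, 0, 0], 0], [[0, 0, 1], [0, 0, 0], 0], [[0, 0, 0], [0, 0, 0], 0]]'

```text
time_s: 25.25
tcp_pos: [0.4865, 0.3123, 0.0535]
tool_rot: [0.0, 0.001, 1.0, 0.001]
wrist_force: [0.5, 0.1, -1.5]
gripper_width: 0.0382
```

```bash
python3 plan.py .486 .312 .050 180 0
```

```text
t 25.25 p [0.4865 0.3123 0.0535] ang 179.9 tilt [0.0009 0.0011] w 0.0382 F [ 0.5  0.1 -1.5] j [ 0.92  0.05 -0.27  0.   -1.25 -0.92]
1
[[0.5, -0.3, 3.5], [0.001, 0.001, -0.002], 0.0]
```

Emit:
send_rows --commands '[[[0.5, 0, 2], [0, 0, 0], 0], [[0, 0, 1.5], [0, 0, 0], 0], [[0, 0, 1], [0, 0, 0], 0]]'

```text
time_s: 25.62
tcp_pos: [0.4861, 0.3125, 0.051]
tool_rot: [0.001, 0.0, 1.0, 0.001]
wrist_force: [-4.0, -2.1, 7.0]
gripper_width: 0.0375
```

Emit:
send_rows --commands '[[[0, 0, 0], [0, 0, 0], 0.48], [[0, 0, 0], [0, 0, 0], 0.55], [[0, 0, 0], [0, 0, 0], 0.7], [[0, 0, 0], [0, 0, 0], 0.8], [[0, 0, -15], [0, 0, 0], 0.8], [[0, 0, -40], [0, 0, 0], 0.8], [[0, 0, -50], [0, 0, 0], 1], [[0, 0, -35], [0, 0, 0], 1]]'

```text
time_s: 26.62
tcp_pos: [0.4854, 0.3112, 0.1952]
tool_rot: [0.0, 0.001, 1.0, -0.001]
wrist_force: [-0.0, -0.4, 0.7]
gripper_width: 0.0856
```

```bash
python3 plan.py .505 .4925 .17 180 1;python3 o2.py bu6 none 0 .06;  python3 shot.py bu6b .505 .493 .1
```

```text
t 26.62 p [0.4854 0.3112 0.1952] ang 179.9 tilt [ 0.0004 -0.0016] w 0.0856 F [-0.  -0.4  0.7] j [ 0.92 -0.02 -0.08  0.   -1.51 -0.92]
5
[[-3.9, 36.3, 5.0], [-0.0, 0.0, -0.0], 1.0]
[[-3.9, 36.3, 5.0], [-0.0, 0.0, -0.0], 1.0]
[[-3.9, 36.3, 5.0], [-0.0, 0.0, -0.0], 1.0]
[[-3.9, 36.3, 5.0], [-0.0, 0.0, -0.0], 1.0]
[[-3.9, 36.3, 5.0], [-0.0, 0.0, -0.0], 1.0]
[0.4869 0.3119 0.2008]
top [237.3 292.7]
side [361.9 250.1]
```

```bash
sleep 2
```

View pics/bu6.png

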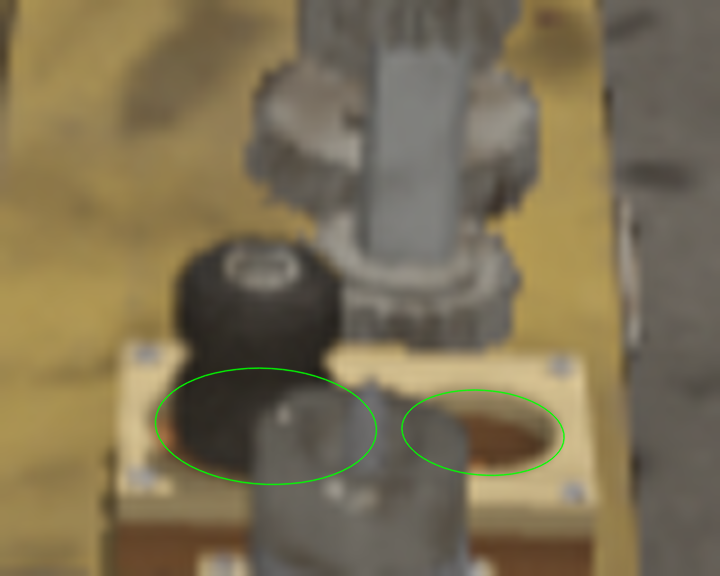

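Emit:
send_rows --commands '[[[-4, 36, 0], [0, 0, 0], 1], [[-4, 36, 0], [0, 0, 0], 1], [[-4, 36, 0], [0, 0, 0], 1], [[-4, 36, 5], [0, 0, 0], 1], [[-3, 36, 20], [0, 0, 0], 1], [[0, 0, 20], [0, 0, 0], 1], [[0, 0, 0], [0, 0, 0], 1]]'

```text
time_s: 27.65
tcp_pos: [0.5043, 0.4951, 0.1456]
tool_rot: [-0.001, 0.001, 1.0, -0.002]
wrist_force: [0.1, 0.6, 0.2]
gripper_width: 0.0853
```

```bash
python3 plan.py .504 .4935 .11 180 1;python3 shot.py pn .504 .493 .09; python3 - <<'E'
from h import *
s=pickle.load(open("F_pn.pkl","rb"))["side"];c=proj(s,[.504,.493,.09])[0];o=np.array([int(c[0])-33,int(c[1])-45])
from bench import robot
p=robot.sense()["tcp_pos"];print(p)
print((proj(s,[p-[0,0,.01],[.504,.4935,.09],[.504,.4935,.0]])-o+.5)*6+[396,0])
E
```

```text
t 27.65 p [0.5043 0.4951 0.1456] ang 179.9 tilt [-0.0021 -0.0042] w 0.0853 F [0.1 0.6 0.2] j [ 1.06  0.34  0.23  0.   -1.46 -1.06]
1
[[0.2, -1.4, 35.6], [-0.004, -0.002, -0.002], 1.0]
top [238.  293.2]
side [362.3 254.8]
[0.50514292 0.49541999 0.14859427]
[[599.83124804 143.39571782]
 [598.55676792 278.77479132]
 [589.01070343 517.10405154]]
```

```bash
sleep 2
```

```text
(no output)
```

View pics/pn.png

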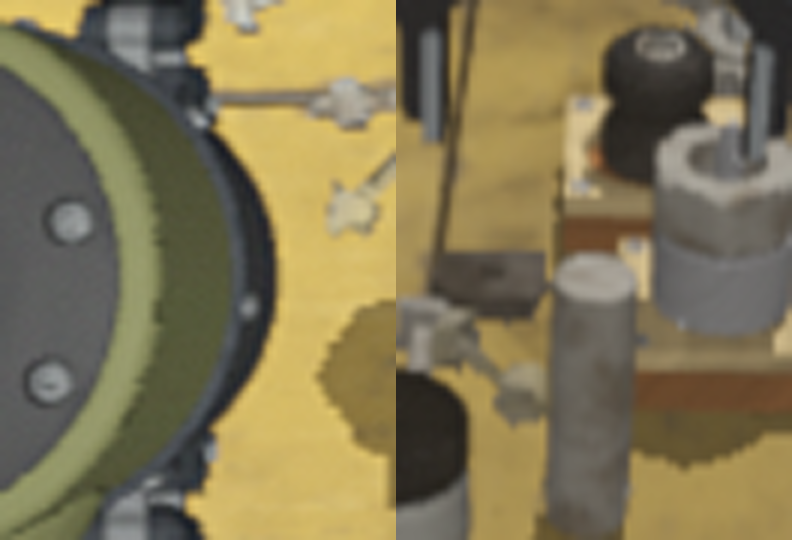

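Emit:
send_rows --commands '[[[0, -1.5, 25], [-0.002, 0, 0], 1], [[0, 0, 25], [0, 0, 0], 1], [[0, 0, 15], [0, 0, 0], 1], [[0, 0, 8], [0, 0, 0], 1], [[0, 0, 0], [0, 0, 0], 1]]'

```text
time_s: 28.38
tcp_pos: [0.5083, 0.4934, 0.0829]
tool_rot: [0.004, 0.002, 1.0, 0.005]
wrist_force: [-0.5, -0.5, -0.1]
gripper_width: 0.0854
```

```bash
python3 plan.py .504 .4935 .068 180 1
```

```text
t 28.38 p [0.5083 0.4934 0.0829] ang 179.7 tilt [0.0088 0.0102] w 0.0854 F [-0.5 -0.5 -0.1] j [ 1.05  0.35  0.13  0.   -1.33 -1.06]
1
[[4.4, -0.1, 14.9], [0.01, 0.009, -0.005], 1.0]
```

Emit:
send_rows --commands '[[[4, 0, 10], [0.01, 0.009, -0.005], 1], [[0, 0, 4], [0, 0, 0], 1], [[0, 0, 0], [0, 0, 0], 1]]'

```text
time_s: 28.75
tcp_pos: [0.5046, 0.4943, 0.0699]
tool_rot: [0.0, -0.0, 1.0, 0.001]
wrist_force: [-0.6, 0.7, -0.1]
gripper_width: 0.0854
```

```bash
python3 plan.py .504 .4935 .068 180 1;python3 shot.py pn2 .504 .493 .09
```

```text
t 28.75 p [0.5046 0.4943 0.0699] ang -180.0 tilt [0.0008 0.0015] w 0.0854 F [-0.6  0.7 -0.1] j [ 1.06  0.36  0.12  0.   -1.33 -1.06]
1
[[0.6, -0.8, 1.9], [0.001, 0.001, 0.001], 1.0]
top [238.  293.2]
side [362.3 254.8]
```

```bash
sleep 2
```

```text
(no output)
```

View pics/pn2.png

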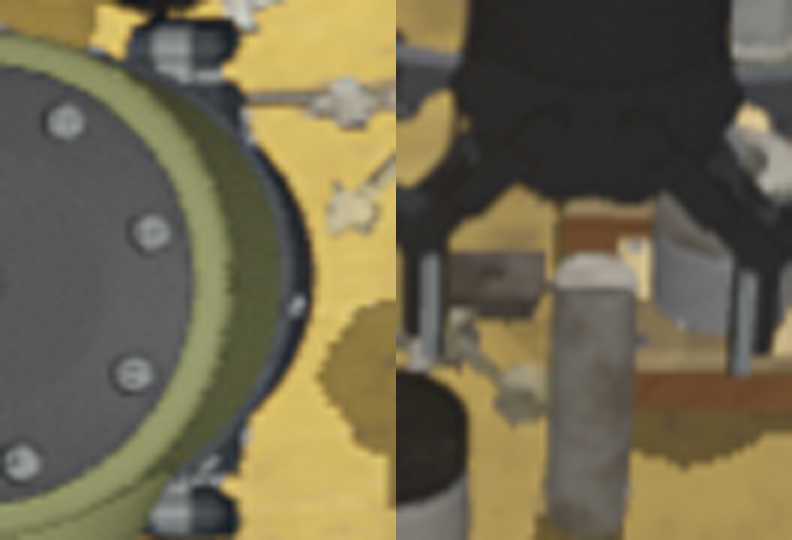

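```bash
python3 - <<'E'
from h import *
s=pickle.load(open("F_pn2.pkl","rb"))["side"];c=proj(s,[.504,.493,.09])[0];o=np.array([int(c[0])-33,int(c[1])-45])
print((proj(s,[[.5046,.4943,.07],[.5046,.4943,.055],[.504,.4935,.09],[.504,.4935,.07]])-o+.5)*6+[396,0])
im=s["image"][225:300,320:405,::-1];cv2.imwrite("pics/pn2b.png",cv2.resize(im,None,fx=8,fy=8,interpolation=2))
E
```

```text
[[594.27800509 335.15691228]
 [592.67950594 375.62677713]
 [598.55676792 278.77479132]
 [596.37295706 333.74625301]]
```

```bash
sleep 1
```

```text
(no output)
```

View pics/pn2b.png

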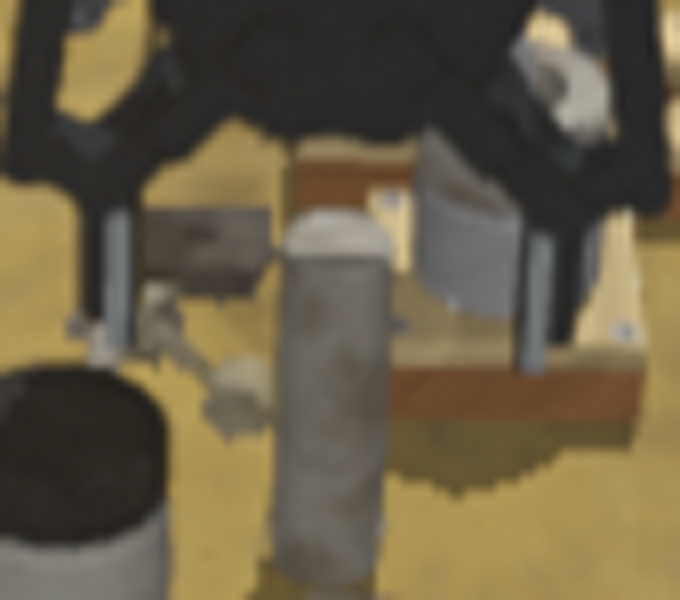

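Emit:
send_rows --commands '[[[2, -0.5, 1], [0, 0, 0], 0.7], [[0, 0, 0], [0, 0, 0], 0.5], [[0, 0, 0], [0, 0, 0], 0.4], [[0, 0, 0], [0, 0, 0], 0.35], [[0, 0, 0], [0, 0, 0], 0.3], [[0, 0, 0], [0, 0, 0], 0], [[0, 0, 0], [0, 0, 0], 0], [[0, 0, 0], [0, 0, 0], 0]]'

```text
time_s: 29.85
tcp_pos: [0.5028, 0.494, 0.07]
tool_rot: [0.001, -0.0, 1.0, 0.001]
wrist_force: [0.7, 0.2, 0.1]
gripper_width: 0.0247
```

```bash
python3 plan.py .504 .4935 .068 180 1;python3 shot.py pn3 .504 .493 .06
```

```text
t 29.85 p [0.5028 0.494  0.07  ] ang -180.0 tilt [0.0019 0.0027] w 0.0247 F [0.7 0.2 0.1] j [ 1.06  0.36  0.12  0.   -1.32 -1.06]
1
[[-1.2, -0.5, 2.0], [0.003, 0.002, 0.001], 1.0]
top [239.9 293.2]
side [361.7 268.5]
```

```bash
sleep 2
```

```text
(no output)
```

View pics/pn3.png

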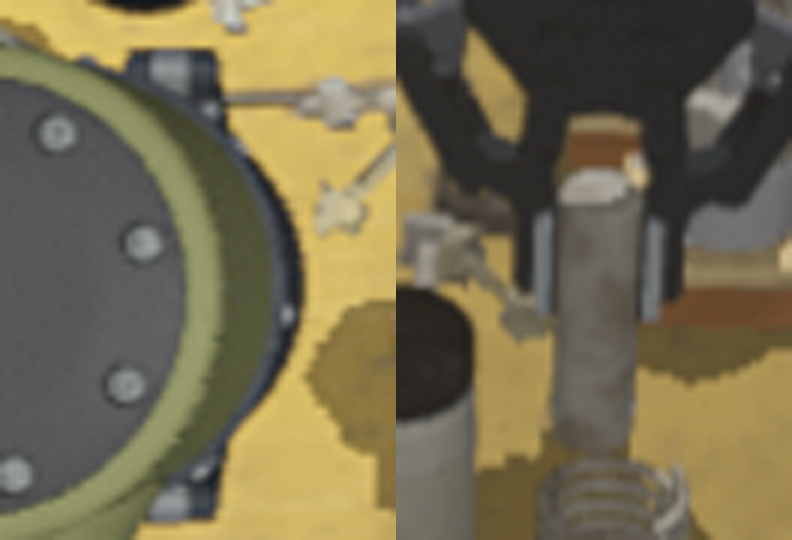

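Emit:
send_rows --commands '[[[0, 0, -10], [0, 0, 0], 0], [[0, 0, -35], [0, 0, 0], 0], [[0, 0, -40], [0, 0, 0], 0], [[0, 0, -40], [0, 0, 0], 0], [[0, 0, -10], [0, 0, 0], 0]]'

```text
time_s: 30.58
tcp_pos: [0.5011, 0.4923, 0.2049]
tool_rot: [-0.002, -0.0, 1.0, -0.002]
wrist_force: [-0.3, 0.6, -3.4]
gripper_width: 0.0243
```

```bash
python3 plan.py .435 .3115 .20 270 0;python3 shot.py pn4 .504 .493 .18
```

```text
t 30.57 p [0.5011 0.4923 0.2049] ang -180.0 tilt [-0.0046 -0.0036] w 0.0243 F [-0.3  0.6 -3.4] j [ 1.06  0.32  0.31 -0.   -1.57 -1.06]
10
[[6.6, -18.1, 0.6], [0.0, -0.001, -0.157], 0.0]
[[9.4, -16.8, 0.6], [0.0, -0.001, -0.157], 0.0]
[[11.9, -15.1, 0.6], [0.0, -0.001, -0.157], 0.0]
[[14.1, -13.1, 0.6], [0.0, -0.001, -0.157], 0.0]
[[16.0, -10.7, 0.6], [0.0, -0.001, -0.157], 0.0]
[[17.5, -8.1, 0.6], [0.0, -0.001, -0.157], 0.0]
[[18.5, -5.3, 0.5], [0.0, -0.001, -0.157], 0.0]
[[19.1, -2.3, 0.5], [0.0, -0.001, -0.157], 0.0]
[[19.2, 0.7, 0.5], [0.0, -0.001, -0.157], 0.0]
[[18.9, 3.7, 0.5], [0.0, -0.001, -0.157], 0.0]
top [231.3 293.4]
side [364. 211.]
```

```bash
sleep 2
```

```text
(no output)
```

View pics/pn4.png

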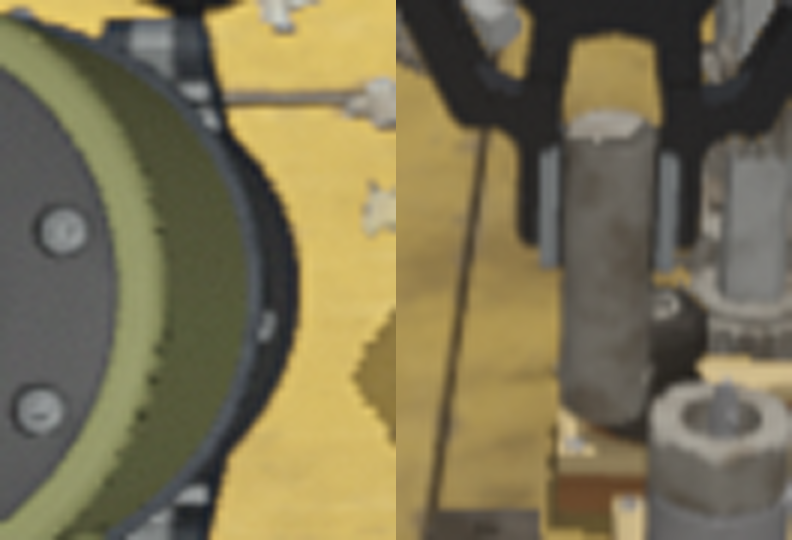

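Emit:
send_rows --commands '[[[6.5, -18, 0], [0, 0, -0.157], 0], [[9.5, -17, 0], [0, 0, -0.157], 0], [[12, -15, 0], [0, 0, -0.157], 0], [[14, -13, 0], [0, 0, -0.157], 0], [[16, -10.5, 0], [0, 0, -0.157], 0], [[17.5, -8, 0], [0, 0, -0.157], 0], [[18.5, -5, 0], [0, 0, -0.157], 0], [[19, -2, 0], [0, 0, -0.157], 0]]'

```text
time_s: 31.68
tcp_pos: [0.4411, 0.339, 0.1787]
tool_rot: [-0.023, -0.604, 0.797, -0.002]
wrist_force: [0.1, 0.2, -2.5]
gripper_width: 0.0245
```

```bash
python3 plan.py .435 .3115 .17 270 0
```

```text
t 31.68 p [0.4411 0.339  0.1787] ang -105.7 tilt [-0.0334 -0.0308] w 0.0245 F [ 0.1  0.2 -2.5] j [ 1.01 -0.03 -0.12 -0.01 -1.53  0.29]
2
[[13.9, -0.9, 4.9], [0.014, -0.018, -0.137], 0.0]
[[14.0, 1.1, 4.6], [0.014, -0.018, -0.137], 0.0]
```

Emit:
send_rows --commands '[[[14, -1, 0], [0.014, -0.018, -0.137], 0], [[14, 1, 0], [0.014, -0.018, -0.137], 0], [[0, 0, 0], [0, 0, 0], 0]]'

```text
time_s: 32.05
tcp_pos: [0.4326, 0.308, 0.1715]
tool_rot: [0.005, 0.71, -0.704, -0.001]
wrist_force: [0.5, 0.4, -3.1]
gripper_width: 0.025
```

```bash
python3 plan.py .435 .3115 .15 270 0
```

```text
t 32.05 p [0.4326 0.308  0.1715] ang -89.5 tilt [-0.0085 -0.0054] w 0.025 F [ 0.5  0.4 -3.1] j [ 0.99 -0.13 -0.23 -0.   -1.48  0.59]
1
[[-3.6, -2.6, 21.5], [0.009, -0.005, 0.009], 0.0]
```

Emit:
send_rows --commands '[[[-3.5, -2.5, 15], [0.009, -0.005, 0.009], 0], [[0, 0, 0], [0, 0, 0], 0], [[0, 0, 0], [0, 0, 0], 0]]'

```text
time_s: 32.42
tcp_pos: [0.434, 0.3113, 0.1526]
tool_rot: [-0.003, -0.705, 0.709, -0.0]
wrist_force: [0.1, -0.7, -3.4]
gripper_width: 0.025
```

```bash
python3 plan.py .435 .3115 .11 270 0;  python3 o2.py pn5 pin -.07 .07
```

```text
t 32.42 p [0.434  0.3113 0.1526] ang -90.3 tilt [-0.0039 -0.0047] w 0.025 F [ 0.1 -0.7 -3.4] j [ 1.   -0.12 -0.25 -0.   -1.44  0.57]
1
[[-0.4, -1.2, 42.6], [0.004, -0.005, -0.006], 0.0]
[0.4338 0.3113 0.1524]
```

```bash
sleep 2
```

```text
(no output)
```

View pics/pn5.png

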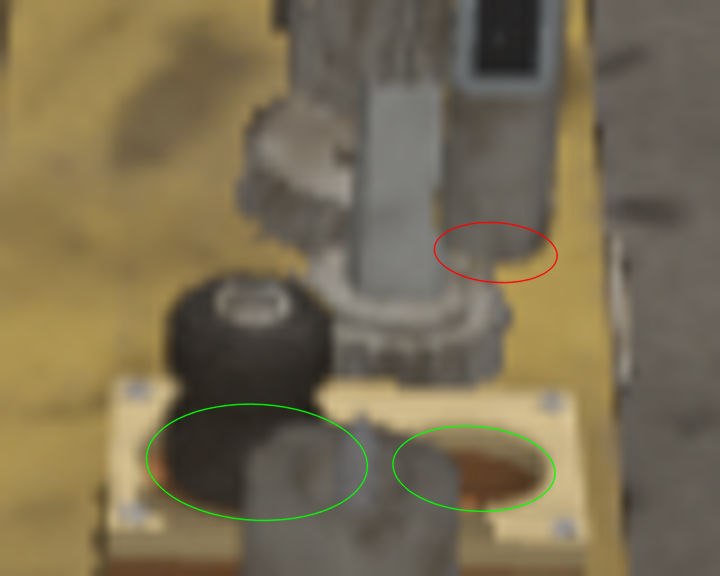

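```bash
python3 - <<'E'
from h import *
ims=[]
for k,p in(("pn3",(.5028,.494,.07)),("pn4",(.5011,.4923,.2049))):
    s=pickle.load(open(f"F_{k}.pkl","rb"))["side"]
    x,y,z=p
    ims.append(crop(s,[(circ(x,y,z-.07,.014),(0,0,255)),(circ(x,y,z+.02,.014),(0,0,255))],proj(s,[x,y,z-.02])[0],8,25,32))
cv2.imwrite("pics/chk.png",cv2.hconcat(ims))
E
sleep 1
```

```text
(no output)
```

View pics/chk.png

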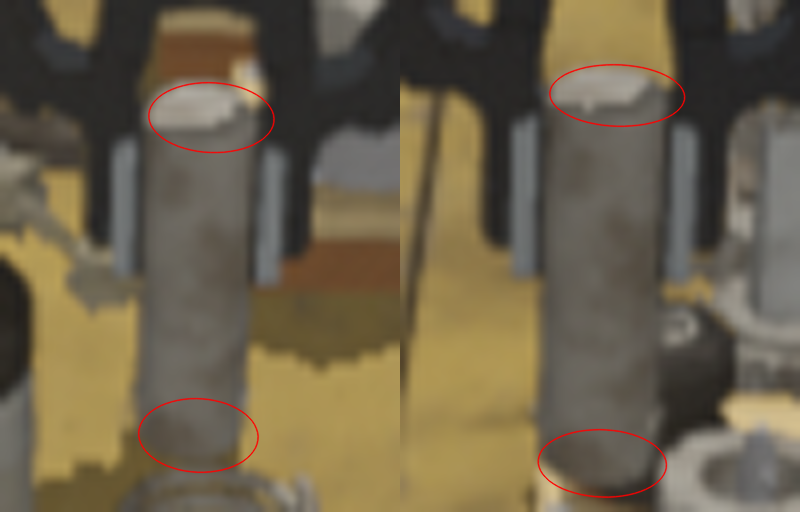

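Emit:
send_rows --commands '[[[-0.5, -1, 18], [0.004, -0.005, -0.006], 0], [[0, 0, 18], [0, 0, 0], 0], [[0, 0, 8], [0, 0, 0], 0], [[0, 0, 0], [0, 0, 0], 0]]'

```text
time_s: 32.98
tcp_pos: [0.4352, 0.3124, 0.1077]
tool_rot: [0.0, -0.707, 0.707, 0.0]
wrist_force: [-0.4, 0.5, -2.7]
gripper_width: 0.0244
```

```bash
python3 plan.py .435 .3115 .10 270 0;  python3 o2.py pn6 pin -.07 .05; python3 o2.py pn6 pin -.07 .05; python3 shot.py pn6b .435 .311 .1
```

```text
t 32.98 p [0.4352 0.3124 0.1077] ang -90.0 tilt [0.0003 0.0007] w 0.0244 F [-0.4  0.5 -2.7] j [ 1.   -0.1  -0.32 -0.   -1.35  0.57]
1
[[0.9, 0.2, 7.7], [-0.0, 0.001, -0.0], 0.0]
[0.4354 0.3125 0.1082]
[0.4356 0.3127 0.1087]
top [343.5 332.7]
side [399.6 202.9]
```

```bash
sleep 2
```

```text
(no output)
```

View pics/pn6.png

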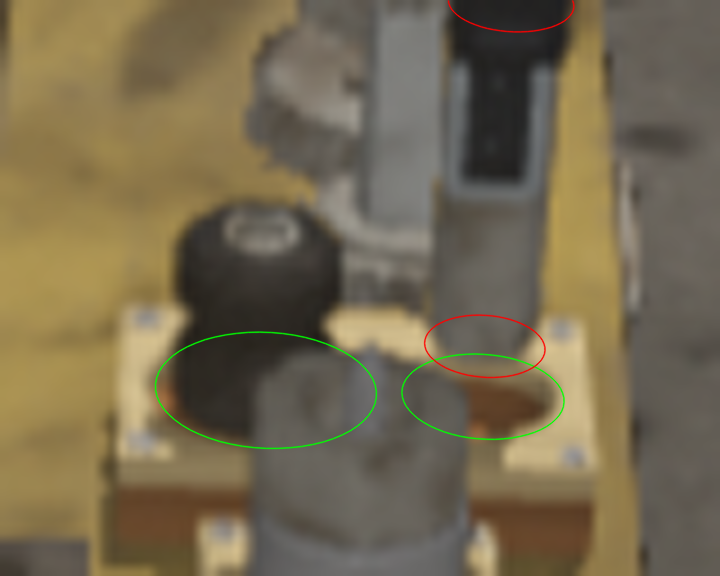

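View pics/pn6b.png

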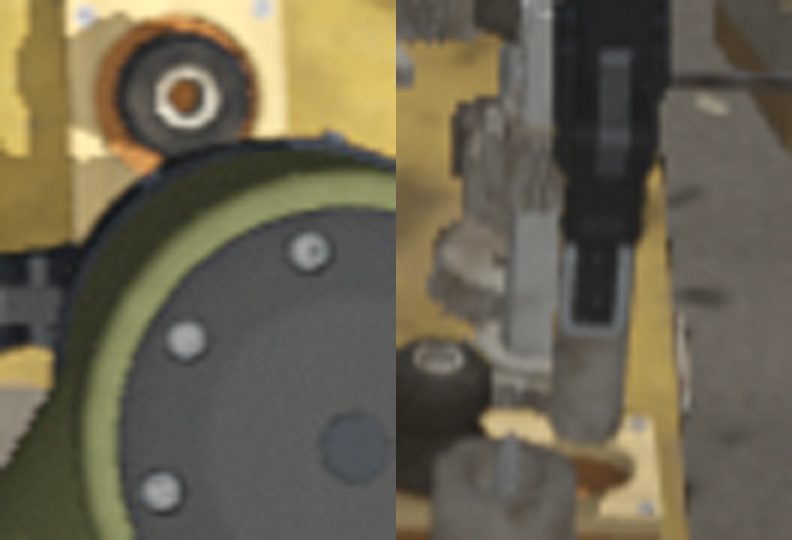

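Emit:
send_rows --commands '[[[0.5, -1.7, 2], [0, 0.001, 0], 0], [[0, 0, 0], [0, 0, 0], 0], [[0, 0, 0], [0, 0, 0], 0]]'

```text
time_s: 33.55
tcp_pos: [0.4378, 0.3127, 0.108]
tool_rot: [0.002, -0.707, 0.707, -0.0]
wrist_force: [-0.4, 0.5, -3.4]
gripper_width: 0.0247
```

```bash
python3 plan.py .437 .312 .09 270 0;  python3 o2.py pn7 none 0 .04
```

```text
t 33.55 p [0.4378 0.3127 0.108 ] ang -90.0 tilt [0.0029 0.0028] w 0.0247 F [-0.4  0.5 -3.4] j [ 0.99 -0.1  -0.32  0.   -1.35  0.58]
1
[[0.8, 0.9, 18.0], [-0.003, 0.003, -0.0], 0.0]
[0.4378 0.3127 0.1079]
```

```bash
sleep 2
```

```text
(no output)
```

View pics/pn7.png

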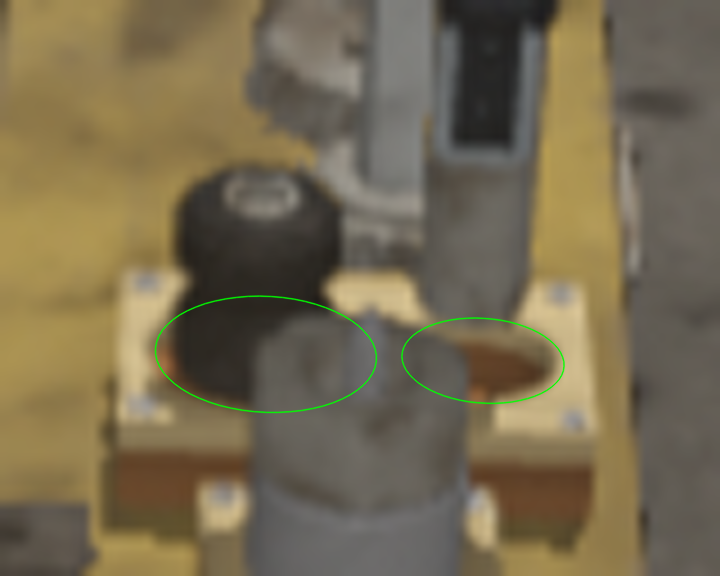

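Emit:
send_rows --commands '[[[0.5, 0.8, 8], [-0.003, 0.003, 0], 0], [[0, 0, 4], [0, 0, 0], 0], [[0, 0, 0], [0, 0, 0], 0]]'

```text
time_s: 33.98
tcp_pos: [0.4368, 0.312, 0.0947]
tool_rot: [-0.001, -0.707, 0.707, -0.0]
wrist_force: [0.6, 0.5, -2.4]
gripper_width: 0.0245
```

```bash
python3 plan.py .437 .312 .09 270 0;  python3 o2.py pn8 none 0 .04
```

```text
t 33.98 p [0.4368 0.312  0.0947] ang -90.0 tilt [-0.0008 -0.001 ] w 0.0245 F [ 0.6  0.5 -2.4] j [ 0.99 -0.09 -0.33 -0.   -1.33  0.58]
1
[[0.0, -0.2, 4.7], [0.001, -0.001, -0.0], 0.0]
[0.4368 0.312  0.0948]
```

```bash
sleep 2
```

```text
(no output)
```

View pics/pn8.png

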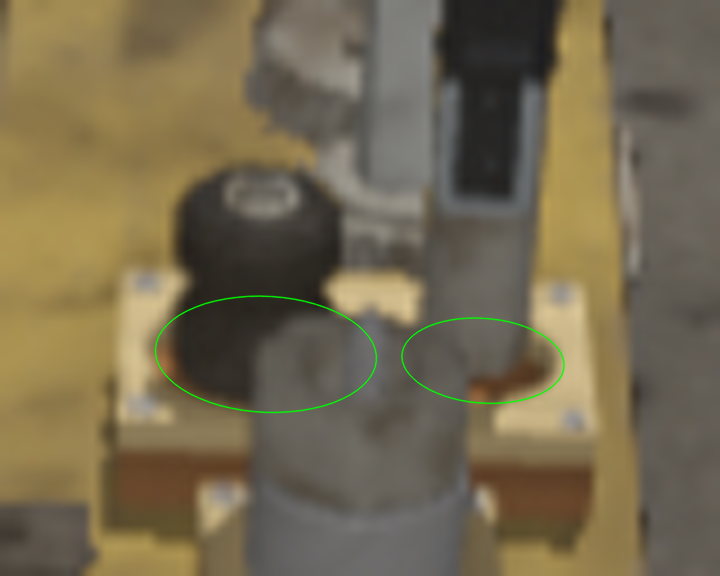

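Emit:
send_rows --commands '[[[0, 0, 2], [0, 0, 0], 0], [[0, 0, 1], [0, 0, 0], 0], [[0, 0, 0], [0, 0, 0], 0]]'

```text
time_s: 34.4
tcp_pos: [0.437, 0.3122, 0.0919]
tool_rot: [-0.0, -0.707, 0.707, -0.0]
wrist_force: [-0.1, 0.1, -2.7]
gripper_width: 0.0248
```

Emit:
send_rows --commands '[[[0, 0, 2], [0, 0, 0], 0], [[0, 0, 1], [0, 0, 0], 0], [[0, 0, 0], [0, 0, 0], 0]]'

```text
time_s: 34.78
tcp_pos: [0.437, 0.3122, 0.0888]
tool_rot: [-0.0, -0.707, 0.707, -0.0]
wrist_force: [-0.0, -0.3, -3.7]
gripper_width: 0.0246
```

```bash
python3 plan.py .437 .312 .09 270 0;  python3 o2.py pn9 none 0 .04
```

```text
t 34.77 p [0.437  0.3122 0.0888] ang -90.0 tilt [-0.0002 -0.0003] w 0.0246 F [-0.  -0.3 -3.7] j [ 0.99 -0.08 -0.34 -0.   -1.32  0.58]
1
[[0.2, -0.0, -1.2], [0.0, -0.0, -0.0], 0.0]
[0.437  0.3122 0.0889]
```

```bash
sleep 2
```

```text
(no output)
```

View pics/pn9.png

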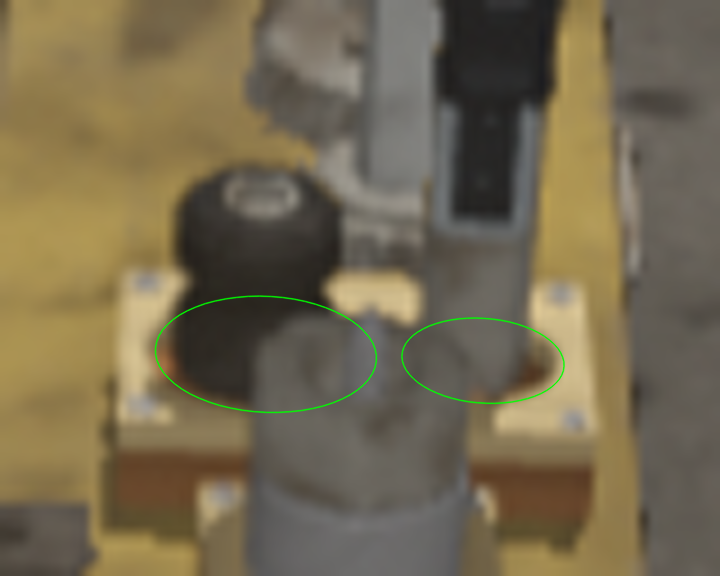

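Emit:
send_rows --commands '[[[0, 0, 3], [0, 0, 0], 0], [[0, 0, 1], [0, 0, 0], 0], [[0, 0, 0], [0, 0, 0], 0]]'

```text
time_s: 35.2
tcp_pos: [0.437, 0.3122, 0.0845]
tool_rot: [-0.0, -0.707, 0.707, -0.0]
wrist_force: [-0.5, -0.7, -2.9]
gripper_width: 0.0246
```

Emit:
send_rows --commands '[[[0, 0, 3], [0, 0, 0], 0], [[0, 0, 0], [0, 0, 0], 0]]'

```text
time_s: 35.45
tcp_pos: [0.4369, 0.3122, 0.0813]
tool_rot: [-0.0, -0.707, 0.707, -0.0]
wrist_force: [0.0, 0.1, -3.6]
gripper_width: 0.0249
```

Emit:
send_rows --commands '[[[0, 0, 3], [0, 0, 0], 0], [[0, 0, 0], [0, 0, 0], 0]]'

```text
time_s: 35.7
tcp_pos: [0.4369, 0.3122, 0.0781]
tool_rot: [-0.0, -0.707, 0.707, 0.0]
wrist_force: [0.4, -0.3, -2.9]
gripper_width: 0.0246
```

No rim contact; the pin is now well inside the hole.

Emit:
send_rows --commands '[[[0, 0, 2], [0, 0, 0], 0], [[0, 0, 1], [0, 0, 0], 0], [[0, 0, 0], [0, 0, 0], 0]]'

```text
time_s: 36.08
tcp_pos: [0.4373, 0.3123, 0.076]
tool_rot: [0.0, -0.707, 0.707, -0.0]
wrist_force: [0.3, -0.5, -2.4]
gripper_width: 0.0246
```

```bash
 python3 o2.py pn10 none 0 .06; python3 plan.py .437 .312 .09 270 0|head -1
```

```text
[0.4373 0.3124 0.076 ]
t 36.12 p [0.4373 0.3124 0.076 ] ang -90.0 tilt [0.0008 0.0001] w 0.0249 F [-0.9 -0.3 -1.3] j [ 0.99 -0.08 -0.35  0.   -1.29  0.58]
```

```bash
sleep 2
```

```text
(no output)
```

View pics/pn10.png

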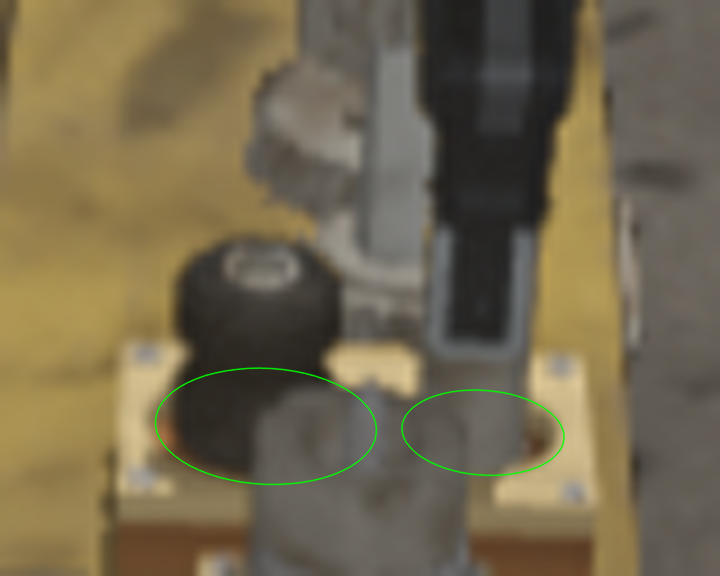

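Emit:
send_rows --commands '[[[0, 0, 1], [0, 0, 0], 0], [[0, 0, 1], [0, 0, 0], 0]]'

```text
time_s: 36.38
tcp_pos: [0.4376, 0.3124, 0.0759]
tool_rot: [-0.001, 0.707, -0.707, 0.001]
wrist_force: [-4.7, -1.5, 5.6]
gripper_width: 0.0247
```

Emit:
send_rows --commands '[[[0, 0, 0], [0, 0, 0], 0.33], [[0, 0, 0], [0, 0, 0], 0.4], [[0, 0, 0], [0, 0, 0], 0.5], [[0, 0, 0], [0, 0, 0], 0.6], [[0, 0, 0], [0, 0, 0], 0.6], [[0, 0, -15], [0, 0, 0], 0.6], [[0, 0, -40], [0, 0, 0], 0.6], [[0, 0, -50], [0, 0, 0], 0.6]]'

```text
time_s: 37.38
tcp_pos: [0.436, 0.3132, 0.1803]
tool_rot: [0.001, 0.708, -0.707, -0.0]
wrist_force: [0.5, -0.2, 0.8]
gripper_width: 0.0513
```

```bash
cd .;python3 plan.py .30 .50 .25 270 1
```

```text
t 37.38 p [0.436  0.3132 0.1803] ang -89.9 tilt [-0.0015 -0.0006] w 0.0513 F [ 0.5 -0.2  0.8] j [ 1.   -0.12 -0.21 -0.   -1.49  0.58]
6
[[-31.2, 22.6, -11.6], [0.0, -0.0, 0.0], 1.0]
[[-31.2, 22.6, -11.6], [0.0, -0.0, 0.0], 1.0]
[[-31.2, 22.7, -11.6], [0.0, -0.0, 0.0], 1.0]
[[-31.2, 22.7, -11.6], [0.0, -0.0, 0.0], 1.0]
[[-31.1, 22.7, -11.6], [0.0, -0.0, 0.0], 1.0]
[[-31.1, 22.7, -11.6], [0.0, -0.0, 0.0], 1.0]
```

Move clear, so that the top camera sees the work.

Emit:
send_rows --commands '[[[0, 0, -50], [0, 0, 0], 0.6], [[-31, 22, -10], [0, 0, 0], 0.6], [[-31, 22, -5], [0, 0, 0], 0.6], [[-31, 23, 0], [0, 0, 0], 0.6], [[-31, 23, 0], [0, 0, 0], 0.6], [[-31, 23, 0], [0, 0, 0], 0.6], [[-31, 23, 0], [0, 0, 0], 0.6], [[0, 0, 0], [0, 0, 0], 0.6]]'

```text
time_s: 38.38
tcp_pos: [0.2992, 0.4992, 0.2574]
tool_rot: [0.002, -0.705, 0.709, -0.003]
wrist_force: [0.6, -0.1, -0.5]
gripper_width: 0.0511
```

```bash
cat > fin.py <<'E'
import sys
from bench import robot,eyes
from fit import *
F={n:eyes.grab_frame(n) for n in("top","side")};t,s=F["top"],F["side"];pickle.dump(F,open("F_fin.pkl","wb"))
k=sys.argv[1]
a=t["image"][270:350,260:370,::-1];b=s["image"][190:290,340:430,::-1]
cv2.imwrite(f"pics/{k}.png",cv2.hconcat([cv2.resize(a,(440,320),interpolation=2),cv2.resize(b,(288,320),interpolation=2)]))
print(np.round(robot.sense()["tcp_pos"],3))
E
python3 fin.py fin
```

```text
[0.301 0.498 0.258]
```

```bash
sleep 2
```

```text
(no output)
```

View pics/fin.png

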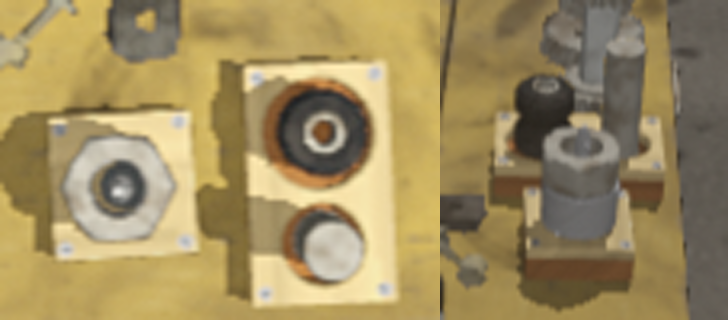

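```bash
python3 - <<'E'
from fit import *
F=pickle.load(open("F_fin.pkl","rb"));F0=pickle.load(open("F0.pkl","rb"));t=F["top"]
h=fit(F0["top"],holes,(.4616,.3128),.003,yaws=1.6+np.arange(-.04,.05,.01));b=fit(F0["top"],studm,(.4616,.4042),.003,yaws=np.arange(0,.1,.01))
pin=fit(t,lambda x,y,a:pinm(x,y,a,.096),(.435,.312),.008)
nut=fit(t,lambda x,y,a:hexm(x,y,a,.054),(.463,.404),.008,yaws=np.arange(-.1,.11,.04))
bush=fit(t,lambda x,y,a:[circ(x,y,.066,.0095)],(.485,.312),.008)
def loc(p,B):
    d=p[:2]-B[:2];c,s=np.cos(B[2]),np.sin(B[2]);return np.round([c*d[0]+s*d[1],-s*d[0]+c*d[1]],4)
print(h,b,pin,nut,bush);print("pin",loc(pin,h),"bush",loc(bush,h),"nut",loc(nut,b))
for n,o in(("spring",(194,299)),):
    pass
d=np.abs(F["top"]["image"].astype(int)-F0["top"]["image"]).sum(2)
print("diff spring",d[285:315,178:212].mean(),"jar",d[248:282,183:218].mean(),"bearing",d[158:202,282:328].mean())
E
```

```text
[0.4616 0.3128 1.61  ] [0.4616 0.4042 0.05  ] [0.4376 0.31   0.    ] [0.4618 0.4028 0.02  ] [0.487  0.3132 0.    ]
pin [-0.0019  0.0241] bush [-0.0006 -0.0254] nut [ 0.0001 -0.0014]
diff spring 2.462745098039216 jar 3.303361344537815 bearing 2.3878458498023716
```

```bash
python3 -c "
from bench import robot
print(robot.sense()['time_s'],robot.sign_off())"
```

```text
the job is handed in; nothing more can be done
38.475 None
```

Both kits are made up and I handed the job in at 38.5 s of the 109 s allowed. The sleeve is over the stud with the nut on top of it, the bush stands in the shallow pocket, and the pin stands in the deep hole.

**Positions.** In the last pictures all four parts looked upright. The top camera gave these offsets from their stations:

| Part | Offset in board x, y | Limit |
|---|---|---|
| Nut | about 0, −1.4 mm | 10 mm |
| Bush | about −0.6, −2.4 mm | 10 mm |
| Pin | about −1.9, −3.9 mm | 10 mm |

The sleeve was hidden under the nut in that last picture. Just after placing, the side camera put it about 2 mm from the board's centre.

**Seating heights.** I judged these from where each part made contact on the way down. The sleeve, nut, bush and pin each met their seat within about 1 mm of the height expected.

**Left alone.** The spring, jar and bearing show essentially no change between the first and last top pictures.

**Checks that disagreed:**
- **Camera agreement:** the two cameras differed by 1–5 mm in x and up to 3 mm in y, so I lined parts up by comparing the held part with its target in the same picture.
- **Pin in the side view:** before it went in, the side view suggested the pin was several millimetres off in y. It went in without touching the rim.
- **Gripper width:** it reads 2–5 mm less than the true size of the part it holds.

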